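# Set up the hand rest and point the outlet fittings at their marks

## Robot

A 6-joint arm with a two-finger parallel gripper is mounted at the origin on a cart in front of the work surface, level with it; the furniture and walls round the work are solid. World frame = base frame: x ahead of the robot, y to its left, z up, the work surface at z = 0. Lengths are in m, angles in rad, forces in N, time in s.
With the tool pointing down it reaches from about 0.35 to 0.85 m from the base axis. Payload 8.1 kg.
Tool frame: the origin (TCP) lies between the finger pads; the fingertips stand 14 mm ahead of it and the grasp point (between the pads) lies 5 mm behind it; z points along the fingers, y is the line along which they close (so a half turn about z gives the same grasp; the last joint's range is limited). The gripper opens to 93 mm and grips with 3 to 60 N. Pads are 15 mm wide; open, the fingers measure 128 mm over their backs; the gripper's body (75 mm by 188 mm) begins 65 mm behind the grasp point.
Start: joints at [-1.434, 0.13, 1.488, -0, 1.523, -0.085], TCP at [0.132, -0.585, 0.233] pointing down, gripper open.
Joint ranges: [-2.96, 2.96], [-0.89, 2.26], [0.02, 2.5], [-1.34, 4.48], [0, 2.73], [-2.66, 2.66]. Speed limits (rad/s): [2.39, 2.39, 2.79, 3.14, 3.14, 3.14].

## Interface

Orientations are given as a rotation vector (axis times angle).
In Python, from plant import robot gives the robot as it stands.
- The arm moves only by the tool arm_command, never from a script. Its argument "targets" is a list of rows, each an object of numbers: "x", "y", "z": the shift along the world's x, y, z in units of 500 mm (1.0 is 500 mm); "rx", "ry", "rz": the turn, a rotation vector about the world's x, y, z in units of 2 rad (1.0 is 2 rad); "claw": the closure in counts, from 0 (fully open) to 255 (shut). In form: [{"x": .., "y": .., "z": .., "rx": .., "ry": .., "rz": .., "claw": ..}, ...]. A call has 1 to 10 rows; each row is the pose to reach, as a shift and turn from the pose commanded when the call began; what a row does not reach only later rows make up. A row lasts 1/12 s, in which the tool goes at most 41.7 mm and 7.16 degrees, less where a joint would pass 70% of its speed; a pose out of reach is approached as far as the arm can. A call with a number of a shift or a turn outside -1 to 1 is refused whole. A call with a gripper value outside its range is refused whole. The fingers move at their own pace and stop on an object; "squeeze" is the grip in N (left out, the last holds). Time passes only in rows, so rows that repeat a pose let the fingers close. It gives the time, the measured TCP pose, the force, the opening and the grip force at its end, in the units of the state.
- robot.read_state(): the state, without advancing time (a new reading comes with each control period).
- robot.read_camera(name): name is "scene" or "side" or "wrist"; returns (picture, depth): 480x640x3 uint8, red, green, blue; 480x640 float32, m along the optical axis (not along the pixel's ray), 0 where there is no reading.
- robot.get_calibration(name): a dict with "intrinsics" (3x3 intrinsics, pixels), "origin" and "orientation" of the camera in the world. Camera axes: x right, y up, looking along -z (the intrinsics and any distortion apply to the point x, -y, -z); pixel columns grow to the right and rows downward; lengths in m; the calibration is good to about 2 mm. A picture is of the moment at which its call begins: read the wrist's pose just before it. get_calibration takes no time and is no camera call; for the wrist camera it gives the pose at the moment of the call.
- robot.close_job(): hands the job in; it is judged then, once.
The state is a dict: "t": time; "q": joint angles; "dq": joint speeds; "joint_torque": joint torques, N m; "tool_pos": TCP position; "orientation": TCP orientation; "force": force on the tool from outside, world axes, zero at the start; "wrist_torque": the same for the moment, N m; "opening": finger opening in m; "gripper_force": force on a finger pad.
Only numpy, scipy, OpenCV 4.12 (cv2) and the standard library are available. Lean on these libraries where they do the work, as an engineer would, in place of code of your own. Each camera call takes 0.05 s, during which the arm holds its last target. There are 200 camera calls.

## Task

Make the inspection place ready. First tighten the wing nut of the hand-rest stand clockwise until it stops, in short swings with a fresh grip for each, since there is no room for a full turn; then drape the grey saddle over the middle of the bar, one leg on each side and sitting fully down, and leave it there. Stand every black outlet fitting upright on an index disc of its own, centred inside the ring and with its spout pointing straight at the mark line; any fitting may go on any disc, and leave the yellow plug and the abrasive block alone.

Things in the scene. Friction and masses are not known exactly. Their poses are not given: they have to be found in the camera images.
- wing_nut (a joint): wing nut of the hand-rest stand, rad: 0 fully loose, grows as it is turned clockwise seen from above, firm stop at 5.6 = tight; it starts between 0 and 0.5, and stays where it is left (friction about 0.06 N m)
- nut_grip (a point): point on the wing nut's axis, in the wings 45 mm above the desk. The steel wings are one upright flat bar, 46 mm long along this frame's x, 10 mm thick along y, from 21 to 55 mm above the desk; the frame turns with the nut. Below is a round hub 24 mm across on an 8 mm plate
- bar_top (a point): middle of the top face of the hand-rest bar, 90 mm above the desk (z up). The fixed aluminium bar is square, 16 x 16 mm, 112 mm long along this frame's y, on two 14 mm wide posts near its ends; x is across it, the wing nut lies 80 mm from it towards -x
- saddle_mid (a point): centre (half-way up) of the hand-rest saddle, a grey rigid plastic inverted U that stands on its two legs: 40 mm wide along x, 70 mm long along y, 52 mm high; top 10 mm thick, legs 6 mm thick, gap between legs 28 mm, inner depth 42 mm (so it sits with this point 16 mm below the bar's top). z is up
- outlet_mid_0 (a point): centre (half-way up, 25 mm) of a black outlet fitting, may be absent: round flange 44 mm across and 8 mm thick below, square body 26 x 26 mm up to 50 mm, one spout 10 mm thick along +x, 17 mm above its underside, whose tip is 34 mm from the axis; z up. All fittings are alike
- outlet_mid_1 (a point): centre (half-way up, 25 mm) of a black outlet fitting, may be absent: round flange 44 mm across and 8 mm thick below, square body 26 x 26 mm up to 50 mm, one spout 10 mm thick along +x, 17 mm above its underside, whose tip is 34 mm from the axis; z up. All fittings are alike
- outlet_mid_2 (a point): centre (half-way up, 25 mm) of a black outlet fitting, may be absent: round flange 44 mm across and 8 mm thick below, square body 26 x 26 mm up to 50 mm, one spout 10 mm thick along +x, 17 mm above its underside, whose tip is 34 mm from the axis; z up. All fittings are alike
- ring_0 (a point): centre of the top of a fixed grey index disc, 88 mm across, 1.5 mm thick, with a white ring 58 mm across; x points from the centre to the mark line. All discs are alike
- mark_0 (a point): on the mark line of the disc of ring_0: a short white radial line outside the ring, 40 mm from its centre
- ring_1 (a point): centre of the top of a fixed grey index disc, 88 mm across, 1.5 mm thick, with a white ring 58 mm across; x points from the centre to the mark line. All discs are alike
- mark_1 (a point): on the mark line of the disc of ring_1: a short white radial line outside the ring, 40 mm from its centre
- ring_2 (a point): centre of the top of a fixed grey index disc, 88 mm across, 1.5 mm thick, with a white ring 58 mm across; x points from the centre to the mark line. All discs are alike
- mark_2 (a point): on the mark line of the disc of ring_2: a short white radial line outside the ring, 40 mm from its centre
- yellow_plug: yellow rubber plug, 29 x 29 x 30 mm, bystander; origin under its centre
- abrasive_block: dark abrasive block, 24 x 60 x 18 mm, bystander; origin under its centre

How it is judged:
On the way, in this order (a step that is already met when the one before it is completed fails the run):
1. the wing nut is tight (value of joint wing_nut above 5.4 rad), for 0.2 s.
2. the saddle sits over the bar (x of saddle_mid in the frame of bar_top between -0.009 and 0.009 m and y of saddle_mid in the frame of bar_top between -0.025 and 0.025 m and z of saddle_mid in the frame of bar_top between -0.021 and -0.011 m and angle between saddle_mid's own z axis and vertical below 0.12 rad and angle between the y axis of saddle_mid and the y axis of bar_top, either way round below 0.25 rad), for 0.2 s.
At the end, for the whole second after the job is handed in: Wing nut within 0.2 rad of its stop; saddle level over the bar, fully down, within 25 mm of its middle; each fitting upright on a disc of its own, centred within 7 mm, spout within 0.15 rad of the mark's direction; all released and at rest (all of step 2 and value of joint wing_nut above 5.4 rad and ((horizontal distance between outlet_mid_0 and ring_0 below 0.007 m and angle between the x axis of outlet_mid_0 and the x axis of ring_0, either way round below 0.15 rad and x of mark_0 in the frame of outlet_mid_0 above 0.02 m) or (horizontal distance between outlet_mid_0 and ring_1 below 0.007 m and angle between the x axis of outlet_mid_0 and the x axis of ring_1, either way round below 0.15 rad and x of mark_1 in the frame of outlet_mid_0 above 0.02 m) or (horizontal distance between outlet_mid_0 and ring_2 below 0.007 m and angle between the x axis of outlet_mid_0 and the x axis of ring_2, either way round below 0.15 rad and x of mark_2 in the frame of outlet_mid_0 above 0.02 m)) and angle between each of outlet_mid_0, outlet_mid_1, outlet_mid_2's own z axis and vertical below 0.1 rad and height (world z) of outlet_mid_0 between 0.02 and 0.032 m and ((horizontal distance between outlet_mid_1 and ring_0 below 0.007 m and angle between the x axis of outlet_mid_1 and the x axis of ring_0, either way round below 0.15 rad and x of mark_0 in the frame of outlet_mid_1 above 0.02 m) or (horizontal distance between outlet_mid_1 and ring_1 below 0.007 m and angle between the x axis of outlet_mid_1 and the x axis of ring_1, either way round below 0.15 rad and x of mark_1 in the frame of outlet_mid_1 above 0.02 m) or (horizontal distance between outlet_mid_1 and ring_2 below 0.007 m and angle between the x axis of outlet_mid_1 and the x axis of ring_2, either way round below 0.15 rad and x of mark_2 in the frame of outlet_mid_1 above 0.02 m)) and height (world z) of outlet_mid_1 between 0.02 and 0.032 m and ((horizontal distance between outlet_mid_2 and ring_0 below 0.007 m and angle between the x axis of outlet_mid_2 and the x axis of ring_0, either way round below 0.15 rad and x of mark_0 in the frame of outlet_mid_2 above 0.02 m) or (horizontal distance between outlet_mid_2 and ring_1 below 0.007 m and angle between the x axis of outlet_mid_2 and the x axis of ring_1, either way round below 0.15 rad and x of mark_1 in the frame of outlet_mid_2 above 0.02 m) or (horizontal distance between outlet_mid_2 and ring_2 below 0.007 m and angle between the x axis of outlet_mid_2 and the x axis of ring_2, either way round below 0.15 rad and x of mark_2 in the frame of outlet_mid_2 above 0.02 m)) and height (world z) of outlet_mid_2 between 0.02 and 0.032 m and linear speed of each of outlet_0, outlet_1, outlet_2, saddle below 0.02 m/s); the robot touches nothing.
It fails at once if the yellow plug is moved (distance of yellow_plug from where it was at the start of the episode above 0.015 m).
It fails at once if the abrasive block is moved (distance of abrasive_block from where it was at the start of the episode above 0.015 m).
Of outlet_0, outlet_1, outlet_2 only 2 to 3 are there at a start; the rules pass over those that are not, and their reading is None.
At some moment in a run one of outlet_0, outlet_1, outlet_2 may be knocked a few centimetres aside while the robot is not near it.
It also fails if it takes over 210 s, if anything falls off the work surface, if the arm or the gripper's body presses on something with over 40 N, if the wrist force passes 120 N, or if a joint passes its speed limit or range.

## Working session

There is one attempt and no reset: what is moved stays moved. The work goes in short steps, Python scripts to look and compute and a tool call to move; the robot and the scene stay as the last step left them, time stands still between calls to the robot, and variables do not carry over. Pictures are saved under pics/ and viewed, at most 14 in all, crops included, and the job is handed in when it is done.

Besides the shell and the picture viewer there is one more tool, called after "Call:" as name([rows], argument=value, ...), one row to a line, values as JSON. arm_command: Moves the arm, as the interface text tells. Shifts and turns lie within -1 to 1; 1 stands for 500 mm of shift or 2 rad of turn. Its arguments: {"type":"object","properties":{"targets":{"type":"array","items":{"type":"object","properties":{"x":{"type":"number","minimum":-1,"maximum":1},"y":{"type":"number","minimum":-1,"maximum":1},"z":{"type":"number","minimum":-1,"maximum":1},"rx":{"type":"number","minimum":-1,"maximum":1},"ry":{"type":"number","minimum":-1,"maximum":1},"rz":{"type":"number","minimum":-1,"maximum":1},"claw":{"type":"number"}}}},"squeeze":{"type":"number"}},"required":["targets"]}

```bash
ls; mkdir -p pics
cat > h.py <<'E'
import numpy as np, cv2
from scipy.spatial.transform import Rotation as R
from plant import robot
def snap(n,f=None):
    c=robot.get_calibration(n); im,d=robot.read_camera(n)
    if f: cv2.imwrite(f'pics/{f}.png',im[:,:,::-1])
    return im,d,c
def cR(c):
    o=np.array(c['orientation'],float)
    return o if o.shape==(3,3) else R.from_rotvec(o).as_matrix()
def ray(c,uv):
    K=np.array(c['intrinsics']);uv=np.atleast_2d(uv).astype(float)
    p=np.c_[uv,np.ones(len(uv))]@np.linalg.inv(K).T
    return np.array(c['origin']),(p*[1,-1,-1])@cR(c).T
def plane(c,uv,z):
    o,r=ray(c,uv); return o+r*((z-o[2])/r[:,2])[:,None]
def cloud(c,d):
    v,u=np.mgrid[:480,:640]; o,r=ray(c,np.c_[u.ravel(),v.ravel()])
    return (o+r*d.reshape(-1,1)).reshape(480,640,3)
def proj(c,P):
    q=(np.atleast_2d(P)-c['origin'])@cR(c)*[1,-1,-1]; q=q@np.array(c['intrinsics']).T
    return q[:,:2]/q[:,2:]
E
python3 - <<'E'
from h import *
for n in ['scene','side','wrist']:
    im,d,c=snap(n,n+'0'); print(n,c, (d>0).mean())
s=robot.read_state(); print(s)
E
```

```text
pics
scene {'intrinsics': array([[434.29713971,   0.        , 317.17696373],
       [  0.        , 434.29713971, 241.647866  ],
       [  0.        ,   0.        ,   1.        ]]), 'origin': array([0.87560824, 0.90629206, 0.49552448]), 'orientation': array([0.26214543, 1.43609948, 2.38820065])} 0.99607421875
side {'intrinsics': array([[592.72638357,   0.        , 323.1782589 ],
       [  0.        , 592.72638357, 240.42059594],
       [  0.        ,   0.        ,   1.        ]]), 'origin': array([ 0.61276178, -0.88301484,  0.54642546]), 'orientation': array([1.16325173, 0.0307027 , 0.07027833])} 0.9961002604166667
wrist {'intrinsics': array([[429.33413153,   0.        , 323.63100217],
       [  0.        , 429.33413153, 240.76049934],
       [  0.        ,   0.        ,   1.        ]]), 'origin': array([ 0.20140849, -0.56918306,  0.38264598]), 'orientation': array([-0.21761666,  0.17618848, -1.34020357])} 0.996142578125
{'t': 0.15, 'q': array([-1.43442252e+00,  1.31020270e-01,  1.48901091e+00, -1.27875106e-05,
        1.52295549e+00, -8.53865013e-02]), 'dq': array([ 0.00033801, -0.00209448, -0.00226626,  0.00041804, -0.00130169,
        0.00098084]), 'joint_torque': array([ 6.71260786e-04, -5.60476470e+01, -4.92332268e+01,  7.68747018e-02,
        3.06411088e-02, -8.78859873e-05]), 'tool_pos': array([ 0.13193914, -0.58490567,  0.23181892]), 'orientation': array([-3.12091563e+00, -3.47473745e-01,  7.58404171e-05]), 'force': array([ 0.61809085,  0.45371185, -0.18669929]), 'wrist_torque': array([ 0.01435656, -0.00723679,  0.01186002]), 'gripper_force': 0.0, 'opening': 0.09317068068958892}
```

View pics/scene0.png

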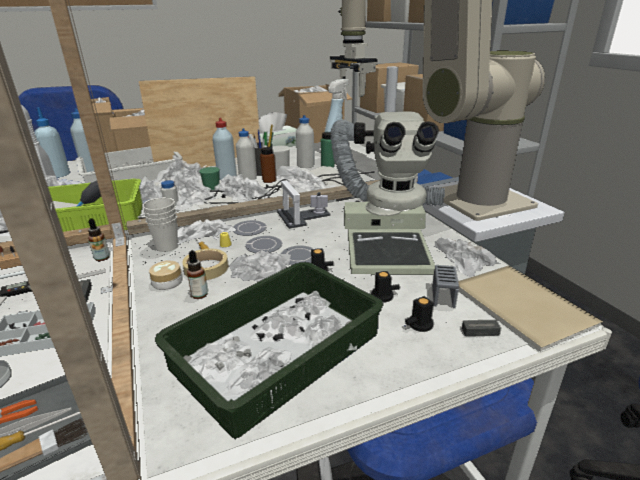

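View pics/side0.png

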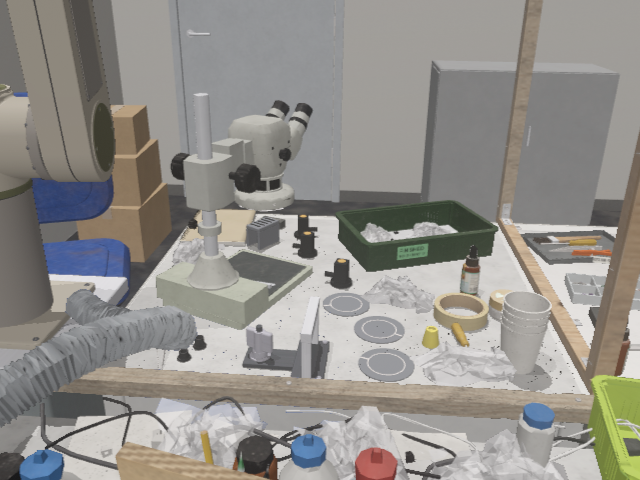

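The scene shows three black fittings, at about (318,260), (383,285) and (420,315). The grey saddle is at (445,285) and the abrasive block at (481,327). In the side view the bar stand is at (310,340), the wing nut at (260,343), and the discs at (346,303), (379,328) and (387,363). The microscope takes up the middle. Next I'll build a top-down map from the depth.

Run:
```python
from h import *
x0,x1,y0,y1,s=0.0,0.95,-0.62,0.62,0.0016
H=int((x1-x0)/s);W=int((y1-y0)/s)
col=np.zeros((H,W,3),np.uint8);hm=np.full((H,W),-1.)
for n in ['scene','side']:
    im,d,c=snap(n); P=cloud(c,d).reshape(-1,3);C=im.reshape(-1,3)
    ok=(d.ravel()>0)&(P[:,2]<.6)&(P[:,2]>-.02)
    P,C=P[ok],C[ok]
    o=np.argsort(P[:,2]);P,C=P[o],C[o]
    i=((x1-P[:,0])/s).astype(int);j=((y1-P[:,1])/s).astype(int)
    k=(i>=0)&(i<H)&(j>=0)&(j<W);i,j,P,C=i[k],j[k],P[k],C[k]
    up=P[:,2]>hm[i,j]
    i,j,P,C=i[up],j[up],P[up],C[up]
    hm[i,j]=P[:,2];col[i,j]=C
m=(hm<0).astype(np.uint8)
col2=cv2.dilate(col,np.ones((3,3)));col[m>0]=col2[m>0]
for g in np.arange(0,.95,.1):
    r=int((x1-g)/s);
    if r<H: col[r,::4]=(255,0,0);cv2.putText(col,f'{g:.1f}',(0,r),0,.4,(255,0,0))
for g in np.arange(-.6,.61,.1):
    q=int((y1-g)/s);col[::4,q]=(0,0,255);cv2.putText(col,f'{g:.1f}',(q,10),0,.4,(0,0,255))
cv2.imwrite('pics/top.png',col[:,:,::-1]);np.save('hm.npy',hm);print(col.shape)
```

```text
(593, 775, 3)
```

View pics/top.png

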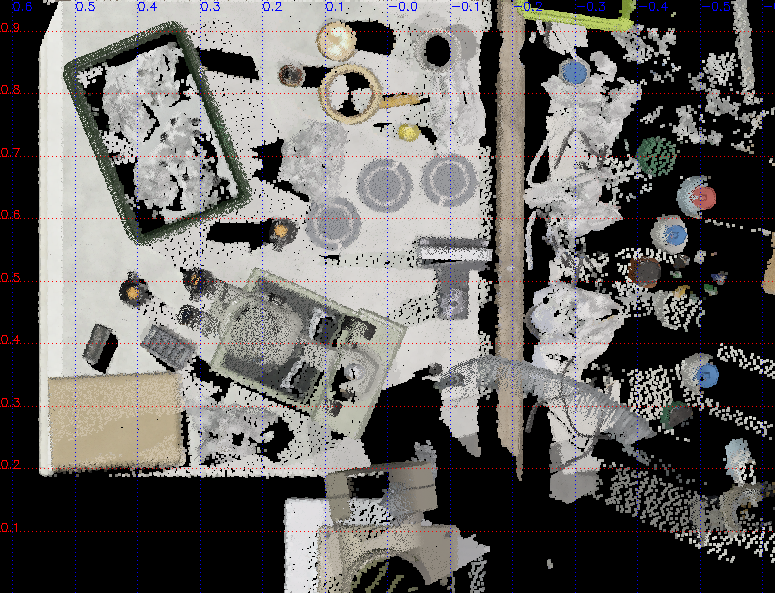

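The map puts the fittings near (0.48,0.41), (0.50,0.305) and (0.58,0.17), in (x,y). The discs are near (0.59,0.09), (0.65,0.00) and (0.66,-0.10), the bar at (0.55,-0.1), the nut at (0.48,-0.1) and the saddle at (0.40,0.35). The microscope sits at x 0.25–0.5, y 0–0.3. Next I need its heights and the precise object poses.

Run:
```python
from h import *
hm=np.load('hm.npy');s=.0016
# coarse max height map 3cm cells
xs=np.arange(.2,.95,.03);ys=np.arange(.42,-.25,-.03)
print('      '+' '.join(f'{y*100:4.0f}' for y in ys))
for x in xs[::-1]:
    print(f'{x:.2f}',' '.join('%4.0f'%(1000*hm[int((.95-x-.015)/s)+0:int((.95-x+.015)/s),int((.62-y-.015)/s):int((.62-y+.015)/s)].max()) if x<.93 else '' for y in ys))
im,d,c=snap('side');im2,d2,c2=snap('scene')
print(proj(c2,[robot.read_state()['tool_pos']]))
# microscope pole top in side pix (203,97)
for u,v in[(203,100),(245,120),(305,112),(280,108),(210,180),(240,150)]:
    print((u,v),cloud(c,d)[v,u].round(3))
for u,v in [(390,135),(425,135),(405,120),(375,135),(353,15),(353,60)]:print('sc',(u,v),cloud(c2,d2)[v,u].round(3))
```

```text
42   39   36   33   30   27   24   21   18   15   12    9    6    3    0   -3   -6   -9  -12  -15  -18  -21  -24
0.92    1   64   66   67    2    2    2    2    2    1    1   37   35    2    2    3    3    3    2    2   31   79   80
0.89   67   66   67   68   66    1    2    2    2    2   37   37   36 -1000    3   99  114  114  114    2   28   29   11
0.86   67   31   33   67   66    1    1    2    2    2   34   37   37    2    2  111  114  113  114    2   29   28 -1000
0.83   22   32   32   45   67    2    2    1   78  102   50   26   26   27   13    4  114  114  113   13   28   29   16
0.80   34   31   30   27   67   66    2    2   12   62   26   26    1   26   26   18   24   33   36   29   29   29   17
0.77   39   37   20   20   67   68    2    2    2    3    9   26   26   26   25   16   27   38   37   28   28   29 -1000
0.74   36   33   22   31   30   67   68    2    2   14   24   25   25   26    2   31   31   38   30   24   29   29 -1000
0.71   11   16   32   33   32   66   67    2   28   30   42   40   26    3    2   16    3   25   23   15   29   29   13
0.68   61   32   33   2
[... 1754 characters left out ...]
    1    3    1   29   30    9
0.23   12   12   13   12   27   30   26   26   14    1    2    2    2    2 -1000   45   56   52    1    2   29   29 -1000
0.20   13   15   15   13   18   14    9    2    2    1    2  477  521  522  522  523  524   52 -1000 -1000 -1000   22 -1000
[[351.51968913  90.15332249]]
(203, 100) [0.359 0.044 0.378]
(245, 120) [0.397 0.18  0.319]
(305, 112) [0.497 0.279 0.317]
(280, 108) [0.444 0.3   0.319]
(210, 180) [0.369 0.017 0.255]
(240, 150) [0.399 0.114 0.28 ]
sc (390, 135) [0.501 0.299 0.313]
sc (425, 135) [0.45  0.322 0.313]
sc (405, 120) [0.431 0.232 0.317]
sc (375, 135) [0.464 0.184 0.283]
sc (353, 15) [ 0.15  -0.548  0.477]
sc (353, 60) [ 0.146 -0.551  0.338]
```

View pics/wrist0.png

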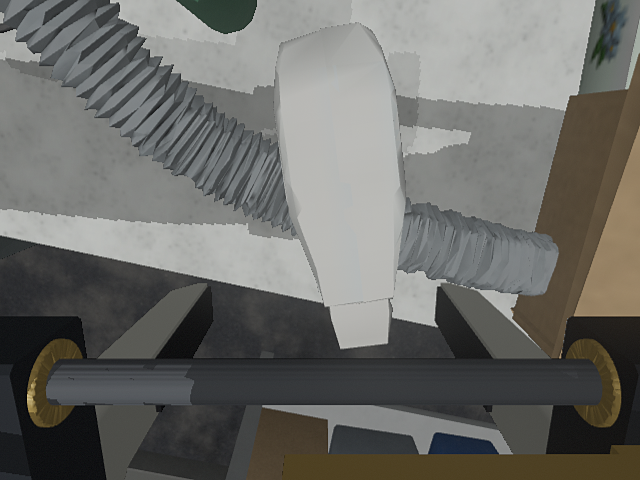

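Microscope head tops out at about z 0.33 and its pole at 0.386. Next I'll measure the objects by masks in both views.

```bash
cat >> h.py <<'E'
def blobs(m,a=8):
    n,l,st,ce=cv2.connectedComponentsWithStats(m.astype(np.uint8))
    return [(st[i,4],ce[i],l==i) for i in range(1,n) if st[i,4]>=a]
E
python3 - <<'E'
from h import *
for n in ['scene','side']:
    im,d,c=snap(n);P=cloud(c,d);hsv=cv2.cvtColor(im,cv2.COLOR_RGB2HSV)
    ws=(P[...,0]>.3)&(P[...,0]<.85)&(P[...,1]>-.17)&(P[...,1]<.5)&(d>0)
    print(n)
    m=ws&(hsv[...,2]<60)&(P[...,2]<.06)&(P[...,2]>.006)
    for a,ce,k in blobs(m,30):
        q=P[k];print('dark',a,ce.round(),'xyz mean',q.mean(0).round(3),'min',q.min(0).round(3),'max',q.max(0).round(3))
    m=ws&(hsv[...,0]>8)&(hsv[...,0]<22)&(hsv[...,1]>110)&(hsv[...,2]>120)
    for a,ce,k in blobs(m,5): print('orange',a,ce.round(1),P[k].mean(0).round(4), plane(c,ce,.05).round(4))
    # bar top
    m=(abs(P[...,2]-.0905)<.0035)&(abs(P[...,0]-.55)<.06)&(P[...,1]<-.0)&(P[...,1]>-.18)
    for a,ce,k in blobs(m,60):
        r=cv2.minAreaRect((P[k][:,:2]*1000).astype(np.float32));print('bar',a,r,P[k].mean(0).round(4))
    m=(P[...,2]>.03)&(P[...,2]<.07)&(abs(P[...,0]-.48)<.04)&(abs(P[...,1]+.105)<.05)
    for a,ce,k in blobs(m,30):
        q=P[k];print('nut',a,ce.round(),q.mean(0).round(4),q.min(0).round(3),q.max(0).round(3))
        t=q[q[:,2]>q[:,2].max()-.004];r=cv2.minAreaRect((t[:,:2]*1000).astype(np.float32));print('  top',len(t),r)
    m=(P[...,2]>.04)&(P[...,2]<.065)&(abs(P[...,0]-.40)<.06)&(abs(P[...,1]-.35)<.06)
    for a,ce,k in blobs(m,60):
        q=P[k];r=cv2.minAreaRect((q[:,:2]*1000).astype(np.float32));print('saddle',a,ce.round(),r,q.mean(0).round(4))
E
```

```text
scene
dark 66 [287. 216.] xyz mean [ 0.554 -0.11   0.008] min [ 0.545 -0.161  0.006] max [ 0.563 -0.067  0.01 ]
dark 40 [376. 222.] xyz mean [0.39  0.076 0.037] min [0.381 0.07  0.031] max [0.398 0.08  0.044]
dark 34 [370. 235.] xyz mean [0.416 0.1   0.019] min [0.395 0.086 0.017] max [0.439 0.111 0.02 ]
dark 220 [320. 260.] xyz mean [0.58  0.181 0.032] min [0.552 0.156 0.006] max [0.596 0.187 0.051]
dark 4117 [279. 302.] xyz mean [0.702 0.289 0.035] min [0.572 0.229 0.006] max [0.85  0.396 0.06 ]
dark 611 [422. 312.] xyz mean [0.481 0.408 0.027] min [0.394 0.319 0.006] max [0.516 0.429 0.052]
dark 425 [383. 287.] xyz mean [0.504 0.313 0.026] min [0.47  0.289 0.006] max [0.522 0.328 0.051]
dark 43 [453. 294.] xyz mean [0.392 0.377 0.02 ] min [0.377 0.355 0.006] max [0.407 0.39  0.043]
dark 2487 [315. 367.] xyz mean [0.7   0.456 0.028] min [0.565 0.399 0.006] max [0.808 0.5   0.06 ]
dark 171 [479. 330.] xyz mean [0.409 0.472 0.011] min [0.379 0.447 0.006] max [0.431 0.486 0.017]
dark 35 [277. 337.] xyz mean [0.731 0.359 0.017] min [0.724 0.354 0.011] max [0.738 0.363 0.02 ]
dark 80 [2
[... 1023 characters left out ...]
 19 [341.3 260.5] [0.5793 0.1683 0.0504] [[0.5793 0.169  0.05  ]]
orange 5 [464.4 266.8] [0.8138 0.1468 0.0581] [[0.8171 0.1638 0.05  ]]
orange 180 [458.9 333.3] [ 0.7853 -0.0186  0.0133] [[ 0.7735 -0.0785  0.05  ]]
bar 418 ((543.63232421875, -108.11512756347656), (114.44925689697266, 16.240142822265625), 88.33036804199219) [ 0.5439 -0.1133  0.0895]
nut 471 [259. 337.] [ 0.4647 -0.1097  0.0461] [ 0.442 -0.119  0.03 ] [ 0.485 -0.091  0.065]
  top 21 ((463.3839416503906, -105.2945785522461), (8.690474510192871, 9.907784461975098), 44.36088562011719)
saddle 325 [263. 224.] ((393.5992126464844, 349.4638977050781), (74.06529235839844, 44.03880310058594), 56.715675354003906) [0.3945 0.3439 0.0491]
```

Fittings are at (0.480,0.4065), (0.500,0.304) and (0.580,0.170). The bar is at (0.544,-0.106), turned about -2°, and the nut at (0.4645,-0.103). Moving above the nut.

Call:
arm_command([
  {"z":0.08},
  {"z":0.14},
  {"x":0.08,"y":0.1,"z":0.16},
  {"x":0.14,"y":0.18,"z":0.16},
  {"x":0.2,"y":0.26,"z":0.16},
  {"x":0.26,"y":0.34,"z":0.16},
  {"x":0.32,"y":0.42,"z":0.16},
  {"x":0.38,"y":0.5,"z":0.16},
  {"x":0.4,"y":0.56,"z":0.16},
  {"x":0.44,"y":0.62,"z":0.16},
], squeeze=30)

```text
schema error: expected keys x, y, z, rx, ry, rz, claw
```

Run:
```python
from h import *
s=robot.read_state();print(s['t'],s['q'].round(4),s['tool_pos'].round(4),s['orientation'].round(3))
im,d,c=snap('side','side1');
P=[cloud(*x) for x in [(c,d)]]
a,b,cc=snap('scene');P.append(cloud(cc,b))
P=np.concatenate([p.reshape(-1,3) for p in P])
k=(P[:,0]>.4)&(P[:,0]<.6)&(P[:,1]>.2)&(P[:,1]<.42)&(P[:,2]>.09);Q=P[k]
for z in np.arange(.1,.34,.02):
    q=Q[(Q[:,2]>=z)&(Q[:,2]<z+.02)]
    if len(q):print(z.round(2),len(q),q[:,:2].min(0).round(3),q[:,:2].max(0).round(3), 'max x+y',(q[:,0]+q[:,1]).max().round(3))
```

```text
0.45 [-1.4344  0.1305  1.4883 -0.      1.523  -0.0854] [ 0.132  -0.5853  0.2325] [-3.122 -0.348  0.   ]
0.14 96 [0.4 0.2] [0.483 0.269] max x+y 0.72
0.16 680 [0.4 0.2] [0.484 0.273] max x+y 0.722
0.18 548 [0.4 0.2] [0.478 0.262] max x+y 0.709
0.2 320 [0.4 0.2] [0.464 0.25 ] max x+y 0.691
0.22 261 [0.413 0.2  ] [0.485 0.28 ] max x+y 0.736
0.24 501 [0.408 0.201] [0.493 0.296] max x+y 0.756
0.26 740 [0.411 0.2  ] [0.498 0.307] max x+y 0.771
0.28 836 [0.421 0.2  ] [0.506 0.325] max x+y 0.8
0.3 1527 [0.401 0.2  ] [0.511 0.336] max x+y 0.815
0.32 504 [0.428 0.274] [0.51  0.332] max x+y 0.807
```

View pics/side1.png

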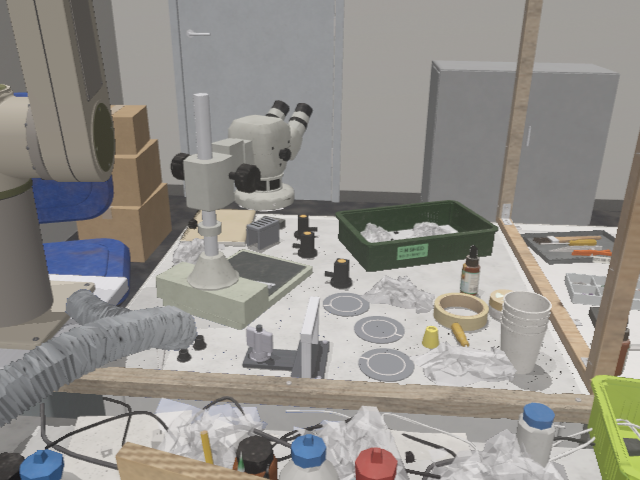

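The view is unchanged, because every row needs all the keys. Resending.

Call:
arm_command([
  {"x":0,"y":0,"z":0.08,"rx":0,"ry":0,"rz":0,"claw":0},
  {"x":0,"y":0,"z":0.14,"rx":0,"ry":0,"rz":0,"claw":0},
  {"x":0.08,"y":0.1,"z":0.16,"rx":0,"ry":0,"rz":0,"claw":0},
  {"x":0.14,"y":0.18,"z":0.16,"rx":0,"ry":0,"rz":0,"claw":0},
  {"x":0.2,"y":0.26,"z":0.16,"rx":0,"ry":0,"rz":0,"claw":0},
  {"x":0.26,"y":0.34,"z":0.16,"rx":0,"ry":0,"rz":0,"claw":0},
  {"x":0.32,"y":0.42,"z":0.16,"rx":0,"ry":0,"rz":0,"claw":0},
  {"x":0.38,"y":0.5,"z":0.16,"rx":0,"ry":0,"rz":0,"claw":0},
  {"x":0.4,"y":0.56,"z":0.16,"rx":0,"ry":0,"rz":0,"claw":0},
  {"x":0.44,"y":0.62,"z":0.16,"rx":0,"ry":0,"rz":0,"claw":0},
], squeeze=30)

```text
t: 1.38
tool_pos: [0.3273, -0.3141, 0.3128]
orientation: [3.122, 0.347, 0.001]
force: [1.0, 0.7, 0.2]
opening: 0.093
gripper_force: 0.0
```

Run:
```python
from h import *
s=robot.read_state();print(s['t'],s['q'].round(4),s['tool_pos'].round(4),s['orientation'].round(3))
im,d,c=snap('side','side2')
```

```text
1.3833 [-0.8779 -0.2922  1.7437  0.      1.6894  0.4714] [ 0.3273 -0.3141  0.3128] [3.122e+00 3.470e-01 1.000e-03]
```

View pics/side2.png

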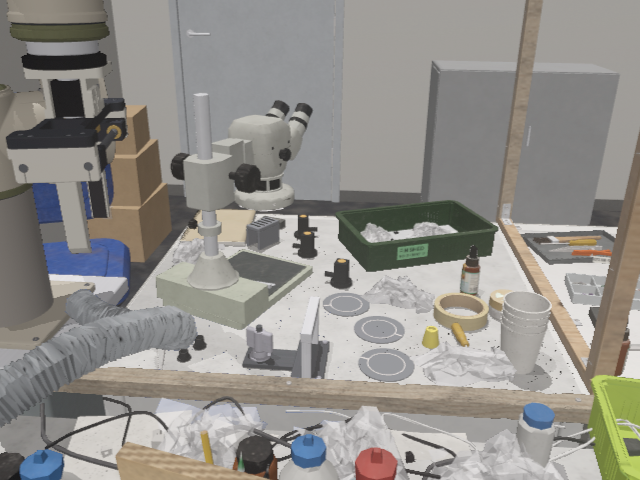

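The gripper is now at the left of the side view, near (65,160), above the hose and clear. Continuing to over the nut.

Call:
arm_command([
  {"x":0.05,"y":0.07,"z":0,"rx":0,"ry":0,"rz":0,"claw":0},
  {"x":0.1,"y":0.14,"z":0,"rx":0,"ry":0,"rz":0,"claw":0},
  {"x":0.15,"y":0.21,"z":0,"rx":0,"ry":0,"rz":0,"claw":0},
  {"x":0.2,"y":0.28,"z":0,"rx":0,"ry":0,"rz":0,"claw":0},
  {"x":0.24,"y":0.35,"z":0,"rx":0,"ry":0,"rz":0,"claw":0},
  {"x":0.274,"y":0.42,"z":-0.05,"rx":0,"ry":0,"rz":0,"claw":0},
  {"x":0.274,"y":0.42,"z":-0.1,"rx":0,"ry":0,"rz":0,"claw":0},
  {"x":0.274,"y":0.42,"z":-0.1,"rx":0,"ry":0,"rz":0,"claw":0},
])

```text
t: 2.1
tool_pos: [0.4622, -0.1029, 0.2572]
orientation: [-3.118, -0.354, 0.011]
force: [-0.3, 0.5, -1.5]
opening: 0.093
gripper_force: 0.0
```

Run:
```python
from h import *
s=robot.read_state();print(s['t'],s['q'].round(4),s['tool_pos'].round(4),s['orientation'].round(3))
im,d,c=snap('wrist','w1');P=cloud(c,d)
m=(P[...,2]>.03)&(P[...,2]<.075)&(abs(P[...,0]-.464)<.04)&(abs(P[...,1]+.105)<.04)
for a,ce,k in blobs(m,60):
    q=P[k];r=cv2.minAreaRect((q[:,:2]*1000).astype(np.float32));print(a,ce,q.mean(0),r)
    for lo,hi in[(.03,.045),(.045,.054),(.054,.07)]:
        t=q[(q[:,2]>lo)&(q[:,2]<hi)]
        if len(t)>20:
            e,v=np.linalg.eigh(np.cov(t[:,:2].T));print(lo,len(t),t.mean(0).round(4),np.degrees(np.arctan2(v[1,1],v[0,1])).round(1),np.sqrt(e),cv2.minAreaRect((t[:,:2]*1000).astype(np.float32)))
```

```text
2.1 [-3.2770e-01 -2.1930e-01  1.7830e+00  4.0000e-04  1.5856e+00  1.0171e+00] [ 0.4622 -0.1029  0.2572] [-3.118 -0.354  0.011]
872 [326.60894495 206.59059633] [ 0.46751657 -0.10308012  0.0523962 ] ((465.9687805175781, -103.58016967773438), (17.700462341308594, 45.29591751098633), 77.83326721191406)
0.03 100 [ 0.4728 -0.101   0.0375] 152.1 [0.0020828  0.01357802] ((469.08642578125, -99.93660736083984), (7.977264404296875, 44.276119232177734), 56.01226806640625)
0.045 493 [ 0.4673 -0.1033  0.0525] 156.3 [0.00385266 0.01382628] ((465.9140319824219, -103.56993103027344), (17.69605827331543, 45.17424774169922), 77.96238708496094)
0.054 279 [ 0.4661 -0.1034  0.0575] 156.1 [0.0034873  0.00809591] ((465.565185546875, -103.25143432617188), (16.652889251708984, 38.76548385620117), 46.70649337768555)
```

View pics/w1.png

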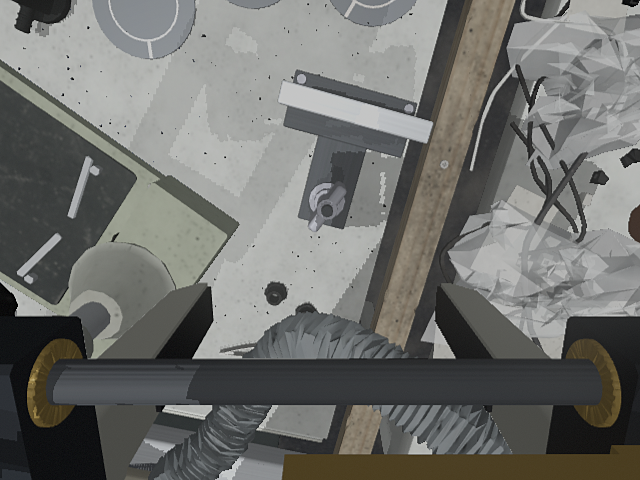

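The nut is at pixel (327,207), with its wings at about -24° (156°) from world x. Next I'll check which gripper yaws clear the hose and the bar, with points above z 0.10, and fit the arm geometry.

Run:
```python
from h import *
Q=[]
for n in['wrist','scene','side']:
    im,d,c=snap(n);p=cloud(c,d);p=p[d>0]
    o=np.array(c['origin']); 
    k=(np.hypot(p[:,0]-.4645,p[:,1]+.103)<.16)&(p[:,2]>.03)&(p[:,2]<.2);Q.append(p[k]);print(n,k.sum())
Q=np.concatenate(Q)
np.save('nutcloud.npy',Q)
for zmin in(.098,.106,.115):
  q=Q[Q[:,2]>zmin][:,:2]-[.4645,-.103]
  r=[]
  for f in range(-90,90,10):
    x=np.array([np.cos(np.radians(f)),np.sin(np.radians(f))]);y=np.array([x[1],-x[0]])
    a=np.maximum(abs(q@x)-.0375,abs(q@y)-.094);r.append((f,int((a<.006).sum()),round(a.min()*1000)))
  print(zmin,r)
q=Q[(Q[:,2]>.1)];print(q.min(0),q.max(0));
for a in range(0,360,20):
    k=abs((np.degrees(np.arctan2(q[:,1]+.103,q[:,0]-.4645))-a+180)%360-180)<10
    if k.any(): print(a,k.sum(),np.hypot(q[k,0]-.4645,q[k,1]+.103).min().round(3),q[k,2].max().round(3))
```

```text
wrist 18832
scene 1888
side 4531
0.098 [(-90, 59, 2), (-80, 211, 0), (-70, 18, 4), (-60, 2, 6), (-50, 70, 2), (-40, 200, 0), (-30, 14, 5), (-20, 0, 14), (-10, 0, 32), (0, 0, 46), (10, 0, 56), (20, 0, 61), (30, 0, 62), (40, 0, 59), (50, 0, 49), (60, 0, 37), (70, 0, 22), (80, 1, 6)]
0.106 [(-90, 2, 3), (-80, 30, 4), (-70, 0, 8), (-60, 0, 10), (-50, 1, 6), (-40, 34, 4), (-30, 7, 5), (-20, 0, 14), (-10, 0, 32), (0, 0, 47), (10, 0, 58), (20, 0, 65), (30, 0, 66), (40, 0, 62), (50, 0, 55), (60, 0, 45), (70, 0, 31), (80, 0, 13)]
0.115 [(-90, 0, 14), (-80, 0, 7), (-70, 0, 12), (-60, 0, 15), (-50, 0, 14), (-40, 0, 10), (-30, 0, 7), (-20, 0, 15), (-10, 0, 34), (0, 0, 49), (10, 0, 61), (20, 0, 69), (30, 0, 72), (40, 0, 71), (50, 0, 66), (60, 0, 59), (70, 0, 46), (80, 0, 31)]
[ 0.32659901 -0.22900661  0.10001242] [ 0.38076777 -0.13043709  0.14908721]
200 506 0.1 0.13
220 2565 0.102 0.149
240 83 0.148 0.142
```

Gripping high on the wings, with TCP z about 0.048, leaves the body at least 7 mm clear of the hose at any yaw. I'll grip at yaw 156° and descend with the fingers partly closed.

Call:
arm_command([
  {"x":0.003,"y":0,"z":0,"rx":0,"ry":0,"rz":0.06,"claw":140},
  {"x":0.006,"y":0,"z":0,"rx":0,"ry":0,"rz":0.12,"claw":140},
  {"x":0.006,"y":0,"z":0,"rx":0,"ry":0,"rz":0.18,"claw":140},
  {"x":0.006,"y":0,"z":0,"rx":0,"ry":0,"rz":0.24,"claw":140},
  {"x":0.006,"y":0,"z":0,"rx":0,"ry":0,"rz":0.3,"claw":140},
  {"x":0.006,"y":0,"z":0,"rx":0,"ry":0,"rz":0.36,"claw":140},
  {"x":0.006,"y":0,"z":0,"rx":0,"ry":0,"rz":0.42,"claw":140},
  {"x":0.006,"y":0,"z":0,"rx":0,"ry":0,"rz":0.48,"claw":140},
  {"x":0.006,"y":0,"z":0,"rx":0,"ry":0,"rz":0.54,"claw":140},
  {"x":0.006,"y":0,"z":0,"rx":0,"ry":0,"rz":0.6,"claw":140},
])

```text
t: 3.13
tool_pos: [0.4671, -0.1078, 0.265]
orientation: [2.375, 2.052, 0.002]
force: [-0.1, -0.2, -0.5]
opening: 0.0421
gripper_force: 0.0
```

Call:
arm_command([
  {"x":0,"y":0,"z":0,"rx":0,"ry":0,"rz":0.06,"claw":140},
  {"x":0,"y":0,"z":0,"rx":0,"ry":0,"rz":0.12,"claw":140},
  {"x":0,"y":0,"z":0,"rx":0,"ry":0,"rz":0.18,"claw":140},
  {"x":0,"y":0,"z":0,"rx":0,"ry":0,"rz":0.24,"claw":140},
  {"x":0,"y":0,"z":0,"rx":0,"ry":0,"rz":0.3,"claw":140},
  {"x":0,"y":0,"z":0,"rx":0,"ry":0,"rz":0.36,"claw":140},
  {"x":0,"y":0,"z":0,"rx":0,"ry":0,"rz":0.42,"claw":140},
  {"x":0,"y":0,"z":0,"rx":0,"ry":0,"rz":0.48,"claw":140},
  {"x":0,"y":0,"z":0,"rx":0,"ry":0,"rz":0.54,"claw":140},
  {"x":0,"y":0,"z":0,"rx":0,"ry":0,"rz":0.6,"claw":140},
])

```text
t: 3.97
tool_pos: [0.4671, -0.1077, 0.265]
orientation: [0.801, 3.034, -0.001]
force: [0.0, -0.2, 0.9]
opening: 0.0419
gripper_force: 0.0
```

```bash
cat >> h.py <<'E'
def st():
    s=robot.read_state();M=R.from_rotvec(s['orientation']).as_matrix()
    print('t',round(s['t'],2),'q',s['q'].round(3),'p',s['tool_pos'].round(4),'yaw(x_tool)',np.degrees(np.arctan2(M[1,0],M[0,0])).round(1),'zt',M[:,2].round(3),'open',round(s['opening'],4),'F',s['force'].round(1),'T',s['wrist_torque'].round(2))
    return s
E
python3 -c "
from h import *;st()"
```

```text
t 3.97 q [-0.334 -0.216  1.766 -0.     1.588 -1.388] p [ 0.4671 -0.1077  0.265 ] yaw(x_tool) 150.4 zt [ 0.003 -0.001 -1.   ] open 0.0419 F [ 0.  -0.2  0.9] T [-0.04 -0.13 -0.03]
```

Call:
arm_command([
  {"x":-0.004,"y":0.009,"z":-0.05,"rx":0,"ry":0,"rz":0.049,"claw":140},
  {"x":-0.004,"y":0.009,"z":-0.11,"rx":0,"ry":0,"rz":0.049,"claw":140},
  {"x":-0.004,"y":0.009,"z":-0.17,"rx":0,"ry":0,"rz":0.049,"claw":140},
  {"x":-0.004,"y":0.009,"z":-0.23,"rx":0,"ry":0,"rz":0.049,"claw":140},
  {"x":-0.004,"y":0.009,"z":-0.29,"rx":0,"ry":0,"rz":0.049,"claw":140},
  {"x":-0.004,"y":0.009,"z":-0.34,"rx":0,"ry":0,"rz":0.049,"claw":140},
  {"x":-0.004,"y":0.009,"z":-0.38,"rx":0,"ry":0,"rz":0.049,"claw":140},
  {"x":-0.004,"y":0.009,"z":-0.41,"rx":0,"ry":0,"rz":0.049,"claw":140},
  {"x":-0.004,"y":0.009,"z":-0.434,"rx":0,"ry":0,"rz":0.049,"claw":140},
  {"x":-0.004,"y":0.009,"z":-0.434,"rx":0,"ry":0,"rz":0.049,"claw":140},
])

```text
t: 4.8
tool_pos: [0.4638, -0.1027, 0.0447]
orientation: [-0.661, -3.07, 0.0]
force: [-0.6, 0.1, 0.3]
opening: 0.0419
gripper_force: 0.0
```

Call:
arm_command([
  {"x":0,"y":0,"z":0,"rx":0,"ry":0,"rz":0,"claw":255},
  {"x":0,"y":0,"z":0,"rx":0,"ry":0,"rz":0,"claw":255},
  {"x":0,"y":0,"z":0,"rx":0,"ry":0,"rz":0,"claw":255},
  {"x":0,"y":0,"z":0,"rx":0,"ry":0,"rz":0,"claw":255},
  {"x":0,"y":0,"z":0,"rx":0,"ry":0,"rz":0,"claw":255},
])

```text
t: 5.22
tool_pos: [0.4654, -0.1018, 0.0467]
orientation: [0.657, 3.07, -0.001]
force: [-5.9, -12.7, 8.2]
opening: 0.013
gripper_force: 7.8
```

```bash
python3 -c "
from h import *;st()"
```

```text
t 5.22 q [-0.323 -0.027  2.008 -0.     1.159 -1.472] p [ 0.4654 -0.1018  0.0467] yaw(x_tool) 155.8 zt [ 0.002 -0.001 -1.   ] open 0.013 F [ -5.9 -12.7   8.2] T [-2.62  0.84  0.06]
```

Call:
arm_command([
  {"x":-0.001,"y":-0.003,"z":0,"rx":0,"ry":0,"rz":0,"claw":255},
  {"x":-0.001,"y":-0.003,"z":0,"rx":0,"ry":0,"rz":-0.05,"claw":255},
  {"x":-0.001,"y":-0.003,"z":0,"rx":0,"ry":0,"rz":-0.1,"claw":255},
  {"x":-0.001,"y":-0.003,"z":0,"rx":0,"ry":0,"rz":-0.15,"claw":255},
  {"x":-0.001,"y":-0.003,"z":0,"rx":0,"ry":0,"rz":-0.2,"claw":255},
  {"x":-0.001,"y":-0.003,"z":0,"rx":0,"ry":0,"rz":-0.25,"claw":255},
  {"x":-0.001,"y":-0.003,"z":0,"rx":0,"ry":0,"rz":-0.3,"claw":255},
  {"x":-0.001,"y":-0.003,"z":0,"rx":0,"ry":0,"rz":-0.35,"claw":255},
  {"x":-0.001,"y":-0.003,"z":0,"rx":0,"ry":0,"rz":-0.4,"claw":255},
  {"x":-0.001,"y":-0.003,"z":0,"rx":0,"ry":0,"rz":-0.45,"claw":255},
])

```text
t: 6.05
tool_pos: [0.465, -0.1032, 0.0467]
orientation: [1.933, 2.474, 0.001]
force: [-0.4, -1.3, 3.8]
opening: 0.0097
gripper_force: 30.0
```

```bash
python3 -c "
from h import *;st()"
```

```text
t 6.05 q [-0.326 -0.028  2.008 -0.     1.159 -0.57 ] p [ 0.465  -0.1032  0.0467] yaw(x_tool) 104.0 zt [ 0.002 -0.001 -1.   ] open 0.0097 F [-0.4 -1.3  3.8] T [-0.27 -0.05  0.1 ]
```

Call:
arm_command([
  {"x":0,"y":0,"z":0,"rx":0,"ry":0,"rz":-0.05,"claw":255},
  {"x":0,"y":0,"z":0,"rx":0,"ry":0,"rz":-0.1,"claw":255},
  {"x":0,"y":0,"z":0,"rx":0,"ry":0,"rz":-0.15,"claw":255},
  {"x":0,"y":0,"z":0,"rx":0,"ry":0,"rz":-0.2,"claw":255},
  {"x":0,"y":0,"z":0,"rx":0,"ry":0,"rz":-0.25,"claw":255},
  {"x":0,"y":0,"z":0,"rx":0,"ry":0,"rz":-0.3,"claw":255},
  {"x":0,"y":0,"z":0,"rx":0,"ry":0,"rz":-0.35,"claw":255},
  {"x":0,"y":0,"z":0,"rx":0,"ry":0,"rz":-0.4,"claw":255},
  {"x":0,"y":0,"z":0,"rx":0,"ry":0,"rz":-0.45,"claw":255},
  {"x":0,"y":0,"z":0,"rx":0,"ry":0,"rz":-0.5,"claw":255},
])

```text
t: 6.88
tool_pos: [0.4656, -0.1034, 0.0467]
orientation: [2.882, 1.244, 0.003]
force: [2.9, -3.0, 0.3]
opening: 0.0099
gripper_force: 30.0
```

Call:
arm_command([
  {"x":0,"y":0,"z":0,"rx":0,"ry":0,"rz":-0.05,"claw":255},
  {"x":0,"y":0,"z":0,"rx":0,"ry":0,"rz":-0.1,"claw":255},
  {"x":0,"y":0,"z":0,"rx":0,"ry":0,"rz":-0.15,"claw":255},
  {"x":0,"y":0,"z":0,"rx":0,"ry":0,"rz":-0.2,"claw":255},
  {"x":0,"y":0,"z":0,"rx":0,"ry":0,"rz":-0.25,"claw":255},
  {"x":0,"y":0,"z":0,"rx":0,"ry":0,"rz":-0.3,"claw":255},
  {"x":0,"y":0,"z":0,"rx":0,"ry":0,"rz":-0.3,"claw":255},
  {"x":0,"y":0,"z":0,"rx":0,"ry":0,"rz":-0.3,"claw":140},
  {"x":0,"y":0,"z":0,"rx":0,"ry":0,"rz":-0.3,"claw":140},
  {"x":0,"y":0,"z":0,"rx":0,"ry":0,"rz":-0.3,"claw":140},
])

```text
t: 7.72
tool_pos: [0.464, -0.1026, 0.0456]
orientation: [-3.122, -0.345, 0.001]
force: [-0.2, 0.2, 0.2]
opening: 0.0251
gripper_force: 0.0
```

```bash
python3 -c "
from h import *;st()"
```

```text
t 7.72 q [-0.326 -0.027  2.009  0.     1.159  1.025] p [ 0.464  -0.1026  0.0456] yaw(x_tool) 12.6 zt [-0.  0. -1.] open 0.0251 F [-0.2  0.2  0.2] T [0.04 0.03 0.  ]
```

Call:
arm_command([
  {"x":0.002,"y":-0.001,"z":0.04,"rx":0,"ry":0,"rz":0,"claw":140},
  {"x":0.002,"y":-0.001,"z":0.08,"rx":0,"ry":0,"rz":0.05,"claw":140},
  {"x":0.002,"y":-0.001,"z":0.1,"rx":0,"ry":0,"rz":0.1,"claw":140},
  {"x":0.002,"y":-0.001,"z":0.1,"rx":0,"ry":0,"rz":0.16,"claw":140},
  {"x":0.002,"y":-0.001,"z":0.1,"rx":0,"ry":0,"rz":0.22,"claw":140},
  {"x":0.002,"y":-0.001,"z":0.1,"rx":0,"ry":0,"rz":0.28,"claw":140},
  {"x":0.002,"y":-0.001,"z":0.1,"rx":0,"ry":0,"rz":0.34,"claw":140},
  {"x":0.002,"y":-0.001,"z":0.1,"rx":0,"ry":0,"rz":0.4,"claw":140},
  {"x":0.002,"y":-0.001,"z":0.1,"rx":0,"ry":0,"rz":0.46,"claw":140},
  {"x":0.002,"y":-0.001,"z":0.1,"rx":0,"ry":0,"rz":0.52,"claw":140},
])

```text
t: 8.55
tool_pos: [0.4649, -0.1031, 0.0954]
orientation: [-2.532, -1.858, 0.0]
force: [0.3, -1.4, 0.3]
opening: 0.0419
gripper_force: 0.0
```

Call:
arm_command([
  {"x":0,"y":0,"z":0,"rx":0,"ry":0,"rz":0.06,"claw":140},
  {"x":0,"y":0,"z":0,"rx":0,"ry":0,"rz":0.12,"claw":140},
  {"x":0,"y":0,"z":0,"rx":0,"ry":0,"rz":0.18,"claw":140},
  {"x":0,"y":0,"z":0,"rx":0,"ry":0,"rz":0.24,"claw":140},
  {"x":0,"y":0,"z":0,"rx":0,"ry":0,"rz":0.3,"claw":140},
  {"x":0,"y":0,"z":0,"rx":0,"ry":0,"rz":0.36,"claw":140},
  {"x":0,"y":0,"z":0,"rx":0,"ry":0,"rz":0.42,"claw":140},
  {"x":0,"y":0,"z":0,"rx":0,"ry":0,"rz":0.48,"claw":140},
  {"x":0,"y":0,"z":0,"rx":0,"ry":0,"rz":0.54,"claw":140},
  {"x":0,"y":0,"z":0,"rx":0,"ry":0,"rz":0.6,"claw":140},
])

```text
t: 9.38
tool_pos: [0.4649, -0.1031, 0.0954]
orientation: [-1.041, -2.964, -0.0]
force: [-1.0, -0.5, 0.0]
opening: 0.0417
gripper_force: 0.0
```

Call:
arm_command([
  {"x":0,"y":0,"z":0,"rx":0,"ry":0,"rz":0.06,"claw":140},
  {"x":0,"y":0,"z":0,"rx":0,"ry":0,"rz":0.12,"claw":140},
  {"x":0,"y":0,"z":0,"rx":0,"ry":0,"rz":0.18,"claw":140},
  {"x":0,"y":0,"z":0,"rx":0,"ry":0,"rz":0.24,"claw":140},
  {"x":0,"y":0,"z":0,"rx":0,"ry":0,"rz":0.3,"claw":140},
  {"x":0,"y":0,"z":0,"rx":0,"ry":0,"rz":0.36,"claw":140},
  {"x":0,"y":0,"z":0,"rx":0,"ry":0,"rz":0.42,"claw":140},
  {"x":0,"y":0,"z":0,"rx":0,"ry":0,"rz":0.451,"claw":140},
  {"x":0,"y":0,"z":-0.05,"rx":0,"ry":0,"rz":0.451,"claw":140},
  {"x":0,"y":0,"z":-0.097,"rx":0,"ry":0,"rz":0.451,"claw":140},
])

```text
t: 10.22
tool_pos: [0.4667, -0.1037, 0.048]
orientation: [-0.346, 3.119, -0.002]
force: [0.1, 0.6, -0.9]
opening: 0.0421
gripper_force: 0.0
```

Call:
arm_command([
  {"x":0,"y":0,"z":0,"rx":0,"ry":0,"rz":0,"claw":140},
  {"x":0,"y":0,"z":0,"rx":0,"ry":0,"rz":0,"claw":255},
  {"x":0,"y":0,"z":0,"rx":0,"ry":0,"rz":0,"claw":255},
  {"x":0,"y":0,"z":0,"rx":0,"ry":0,"rz":0,"claw":255},
  {"x":0,"y":0,"z":0,"rx":0,"ry":0,"rz":0,"claw":255},
  {"x":0,"y":0,"z":0,"rx":0,"ry":0,"rz":0,"claw":255},
  {"x":0,"y":0,"z":0,"rx":0,"ry":0,"rz":0,"claw":255},
])

```text
t: 10.8
tool_pos: [0.466, -0.1037, 0.0481]
orientation: [-0.345, 3.121, -0.002]
force: [-1.2, 0.4, 4.2]
opening: 0.0098
gripper_force: 30.0
```

```bash
python3 -c "
from h import *;st()"
```

```text
t 10.8 q [-0.326 -0.027  2.004 -0.     1.162 -2.117] p [ 0.466  -0.1037  0.0481] yaw(x_tool) -167.4 zt [ 0.002 -0.001 -1.   ] open 0.0098 F [-1.2  0.4  4.2] T [ 0.09 -0.08 -0.08]
```

Call:
arm_command([
  {"x":0,"y":0,"z":0,"rx":0,"ry":0,"rz":-0.06,"claw":255},
  {"x":0,"y":0,"z":0,"rx":0,"ry":0,"rz":-0.12,"claw":255},
  {"x":0,"y":0,"z":0,"rx":0,"ry":0,"rz":-0.18,"claw":255},
  {"x":0,"y":0,"z":0,"rx":0,"ry":0,"rz":-0.24,"claw":255},
  {"x":0,"y":0,"z":0,"rx":0,"ry":0,"rz":-0.3,"claw":255},
  {"x":0,"y":0,"z":0,"rx":0,"ry":0,"rz":-0.36,"claw":255},
  {"x":0,"y":0,"z":0,"rx":0,"ry":0,"rz":-0.42,"claw":255},
  {"x":0,"y":0,"z":0,"rx":0,"ry":0,"rz":-0.48,"claw":255},
  {"x":0,"y":0,"z":0,"rx":0,"ry":0,"rz":-0.54,"claw":255},
  {"x":0,"y":0,"z":0,"rx":0,"ry":0,"rz":-0.6,"claw":255},
])

```text
t: 11.63
tool_pos: [0.4657, -0.1045, 0.0481]
orientation: [1.485, 2.766, -0.002]
force: [-2.4, -4.3, 4.3]
opening: 0.0099
gripper_force: 30.0
```

Call:
arm_command([
  {"x":0,"y":0,"z":0,"rx":0,"ry":0,"rz":-0.06,"claw":255},
  {"x":0,"y":0,"z":0,"rx":0,"ry":0,"rz":-0.12,"claw":255},
  {"x":0,"y":0,"z":0,"rx":0,"ry":0,"rz":-0.18,"claw":255},
  {"x":0,"y":0,"z":0,"rx":0,"ry":0,"rz":-0.24,"claw":255},
  {"x":0,"y":0,"z":0,"rx":0,"ry":0,"rz":-0.3,"claw":255},
  {"x":0,"y":0,"z":0,"rx":0,"ry":0,"rz":-0.36,"claw":255},
  {"x":0,"y":0,"z":0,"rx":0,"ry":0,"rz":-0.42,"claw":255},
  {"x":0,"y":0,"z":0,"rx":0,"ry":0,"rz":-0.48,"claw":255},
  {"x":0,"y":0,"z":0,"rx":0,"ry":0,"rz":-0.54,"claw":255},
  {"x":0,"y":0,"z":0,"rx":0,"ry":0,"rz":-0.6,"claw":255},
])

```text
t: 12.47
tool_pos: [0.4649, -0.1045, 0.0481]
orientation: [2.788, 1.444, -0.002]
force: [-6.9, -4.1, 8.8]
opening: 0.0097
gripper_force: 30.0
```

```bash
python3 -c "
from h import *;st()"
```

```text
t 12.47 q [-3.270e-01 -2.700e-02  2.005e+00 -2.000e-03  1.164e+00  2.890e-01] p [ 0.4649 -0.1045  0.0481] yaw(x_tool) 54.8 zt [-0.001 -0.002 -1.   ] open 0.0097 F [-6.9 -4.1  8.8] T [-0.79  1.26  0.03]
```

Call:
arm_command([
  {"x":0,"y":0,"z":0,"rx":0,"ry":0,"rz":-0.03,"claw":255},
  {"x":0,"y":0,"z":0,"rx":0,"ry":0,"rz":-0.06,"claw":255},
  {"x":0,"y":0,"z":0,"rx":0,"ry":0,"rz":-0.09,"claw":255},
  {"x":0,"y":0,"z":0,"rx":0,"ry":0,"rz":-0.12,"claw":255},
])

```text
t: 12.8
tool_pos: [0.4648, -0.1043, 0.0481]
orientation: [2.94, 1.105, -0.002]
force: [-7.5, -4.3, 9.2]
opening: 0.0096
gripper_force: 30.0
```

```bash
python3 -c "
from h import *;st()"
```

```text
t 12.8 q [-3.270e-01 -2.700e-02  2.005e+00 -2.000e-03  1.164e+00  5.260e-01] p [ 0.4648 -0.1043  0.0481] yaw(x_tool) 41.2 zt [-0.001 -0.002 -1.   ] open 0.0096 F [-7.5 -4.3  9.2] T [-0.68  1.33  0.07]
```

Call:
arm_command([
  {"x":0,"y":0,"z":0,"rx":0,"ry":0,"rz":-0.03,"claw":255},
  {"x":0,"y":0,"z":0,"rx":0,"ry":0,"rz":-0.06,"claw":255},
  {"x":0,"y":0,"z":0,"rx":0,"ry":0,"rz":-0.09,"claw":255},
  {"x":0,"y":0,"z":0,"rx":0,"ry":0,"rz":-0.1,"claw":255},
])

```text
t: 13.13
tool_pos: [0.4651, -0.104, 0.0481]
orientation: [3.035, 0.806, -0.001]
force: [-5.4, -2.3, 7.4]
opening: 0.0107
gripper_force: 31.6
```

```bash
python3 -c "
from h import *;st()"
```

```text
t 13.13 q [-3.270e-01 -2.700e-02  2.005e+00 -1.000e-03  1.164e+00  7.260e-01] p [ 0.4651 -0.104   0.0481] yaw(x_tool) 29.7 zt [-0.    -0.001 -1.   ] open 0.0107 F [-5.4 -2.3  7.4] T [-0.39  0.95  0.56]
```

Torque jumped to 0.56 N m and the pads began to spread, so the stop is reached. Releasing, lifting and verifying from above.

Call:
arm_command([
  {"x":0,"y":0,"z":0,"rx":0,"ry":0,"rz":0,"claw":140},
  {"x":0,"y":0,"z":0,"rx":0,"ry":0,"rz":0,"claw":140},
  {"x":0,"y":0,"z":0,"rx":0,"ry":0,"rz":0,"claw":140},
  {"x":0,"y":0,"z":0.06,"rx":0,"ry":0,"rz":0,"claw":100},
  {"x":0,"y":0,"z":0.14,"rx":0,"ry":0,"rz":0,"claw":50},
  {"x":0,"y":0,"z":0.22,"rx":0,"ry":0,"rz":0,"claw":0},
  {"x":0,"y":0,"z":0.3,"rx":0,"ry":0,"rz":0,"claw":0},
  {"x":0,"y":0,"z":0.38,"rx":0,"ry":0,"rz":0,"claw":0},
  {"x":0,"y":0,"z":0.44,"rx":0,"ry":0,"rz":0,"claw":0},
  {"x":0,"y":0,"z":0.44,"rx":0,"ry":0,"rz":0,"claw":0},
])

```text
t: 13.97
tool_pos: [0.4682, -0.1042, 0.2752]
orientation: [3.029, 0.81, 0.016]
force: [-0.1, -0.2, 0.9]
opening: 0.0732
gripper_force: 0.0
```

Run:
```python
from h import *
st()
im,d,c=snap('wrist','w2');P=cloud(c,d)
q=P[(P[...,2]>.045)&(P[...,2]<.075)&(abs(P[...,0]-.464)<.04)&(abs(P[...,1]+.105)<.04)]
e,v=np.linalg.eigh(np.cov(q[:,:2].T));print('nut',q.mean(0),np.degrees(np.arctan2(v[1,1],v[0,1])))
# FK fit (planar)
from scipy.optimize import least_squares
D=[([-1.4344,.1305,1.4883,1.523],[.132,-.5853,.2325]),([-.8779,-.2922,1.7437,1.6894],[.3273,-.3141,.3128]),([-.334,-.216,1.766,1.588],[.4671,-.1077,.265]),([-.326,-.027,2.009,1.159],[.464,-.1026,.0456]),([-.326,-.027,2.004,1.162],[.466,-.1037,.0481])]
s=robot.read_state();q=s['q'];D.append((q[[0,1,2,4]],s['tool_pos']))
def f(p):
    a,dd,L2,L3,e,T=p;o=[]
    for q,x in D:
        A=q[1];B=A+q[2];C=B+q[3]
        r=a+L2*np.sin(A)+L3*np.sin(B)+e*np.cos(B)+T*np.sin(C);z=dd+L2*np.cos(A)+L3*np.cos(B)-e*np.sin(B)+T*np.cos(C)
        o+=[r-np.hypot(x[0],x[1]),z-x[2]]
    return np.array(o)
for g in ([0.05,.4,.45,.45,0,.3],[0,.3,.5,.5,0,.2]):
    r=least_squares(lambda p:np.r_[f(p),1e-3*(p-g)],g);print(r.x.round(4),abs(f(r.x)).max())
```

```text
t 13.97 q [-0.326 -0.226  1.757  0.     1.599  0.722] p [ 0.4682 -0.1042  0.2752] yaw(x_tool) 29.9 zt [ 0.011 -0.004 -1.   ] open 0.0732 F [-0.1 -0.2  0.9] T [-0.03 -0.07  0.01]
nut [ 0.46680955 -0.10274558  0.05451411] -142.5864280735093
[0.0019 0.3173 0.3677 0.5539 0.0618 0.3612] 0.00012008260090839995
[0.0019 0.3117 0.3677 0.5539 0.0618 0.3555] 0.00011945321411294119
```

The nut's wings now lie at about 35°, so it has turned roughly 5.27 rad from its start, consistent with reaching the stop. The kinematic fit is exact to 0.1 mm. Next I'll check the arm's real shape against the microscope.

Run:
```python
from h import *
for n in('scene','side'):
    im,d,c=snap(n,n+'3');P=cloud(c,d)
    for h in np.arange(.15,1.0,.05):
        for dd in (.31,.36):pass
    # robot points: near vertical plane of azimuth q1
    az=robot.read_state()['q'][0];u=np.array([np.cos(az),np.sin(az)])
    p=P[d>0];r=p[:,:2]@u;l=p[:,1]*u[0]-p[:,0]*u[1]
    for h in np.arange(.1,1.1,.06):
        k=(abs(p[:,2]-h)<.01)&(abs(l)<.15)&(r>-.3)&(r<.65)
        if k.sum()>5:
            print(n,h.round(2),k.sum(),'r',np.percentile(r[k],[1,25,50,75,99]).round(3),'l',np.percentile(l[k],[1,50,99]).round(3))
```

```text
scene 0.1 610 r [-0.051  0.015  0.058  0.383  0.559] l [-0.056  0.046  0.113]
scene 0.16 532 r [-0.053  0.005  0.044  0.069  0.415] l [-0.149  0.051  0.072]
scene 0.22 418 r [-0.045 -0.001  0.029  0.055  0.069] l [-0.012  0.06   0.072]
scene 0.28 397 r [0.044 0.055 0.065 0.443 0.52 ] l [-0.071  0.04   0.149]
scene 0.34 630 r [0.054 0.06  0.067 0.446 0.556] l [-0.075  0.055  0.147]
scene 0.4 520 r [-0.021  0.048  0.441  0.472  0.5  ] l [-0.056  0.07   0.148]
scene 0.46 394 r [0.034 0.449 0.471 0.492 0.514] l [0.054 0.086 0.148]
scene 0.52 78 r [0.433 0.456 0.477 0.497 0.514] l [0.049 0.086 0.094]
side 0.1 1248 r [0.05  0.065 0.315 0.412 0.562] l [-0.108 -0.011  0.149]
side 0.16 1087 r [0.053 0.066 0.32  0.401 0.418] l [-0.149 -0.029  0.149]
side 0.22 786 r [0.052 0.066 0.069 0.324 0.348] l [-0.03   0.035  0.148]
side 0.28 1565 r [0.042 0.057 0.068 0.433 0.52 ] l [-0.017  0.075  0.149]
side 0.34 1741 r [0.053 0.06  0.066 0.517 0.559] l [-0.031  0.047  0.149]
side 0.4 1536 r [-0.066  0.008  0.053  0.476  0.5  ] l [0.022 0.062 0.147]
side 0.46 1623 r [-0.048  0.021  0.467  0.498  0.515] l [0.006 0.034 0.148]
side 0.52 1413 r [-0.029  0.462  0.489  0.505  0.514] l [0.008 0.021 0.145]
```

View pics/scene3.png

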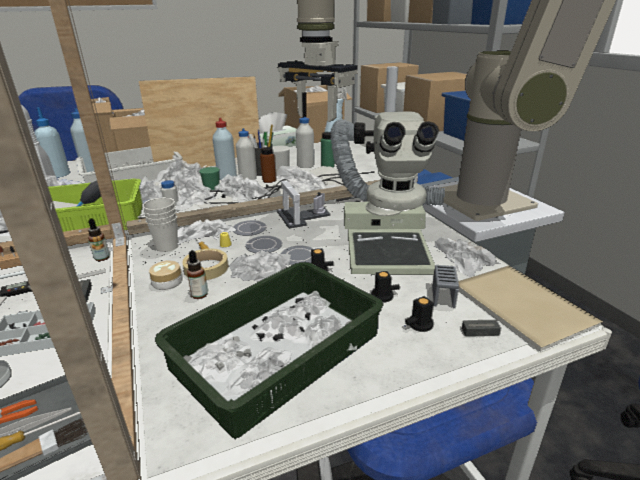

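The shoulder circle is at (540,98) and the gripper at (318,70). Next I'll get the hand's profile against height, and the eyepiece extents near the saddle and fitting 1.

Run:
```python
from h import *
s=robot.read_state();t=s['tool_pos'];M=R.from_rotvec(s['orientation']).as_matrix()
A=[]
for n in('scene','side'):
    im,d,c=snap(n);P=cloud(c,d)
    if n=='scene':print('shoulder',P[98,540],P[60,520],P[70,490])
    A.append(P[(d>0)])
A=np.concatenate(A);L=(A-t)@M
k=(np.hypot(L[:,0],L[:,1])<.14)&(L[:,2]<.03);L=L[k]
for h in np.arange(0,.34,.02):
    q=L[abs(L[:,2]+h)<.01]
    if len(q)>3:print('behind TCP %.2f'%h,len(q),'x',q[:,0].min().round(3),q[:,0].max().round(3),'y',q[:,1].min().round(3),q[:,1].max().round(3))
k=(A[:,0]>.36)&(A[:,0]<.56)&(A[:,1]>.2)&(A[:,1]<.42)&(A[:,2]>.07)&(A[:,2]<.36);E=A[k];np.save('eye.npy',E)
# signed extent toward +n for various outward dirs
for z in np.arange(.06,.34,.03):
    q=E[abs(E[:,2]-z)<.015]
    if len(q):print(z.round(2),len(q),{a:round(float((q[:,:2]@[np.cos(np.radians(a)),np.sin(np.radians(a))]).max()),3) for a in(0,30,45,60,90,120,147)}, 'xmin near y>.3',q[q[:,1]>.29][:,0].min() if (q[:,1]>.29).any() else None)
for nme,pt in(('sad',(.3945,.353)),('f1',(.5,.304)),('f2',(.48,.4065))):
    print(nme,{a:round(float(np.dot(pt,[np.cos(np.radians(a)),np.sin(np.radians(a))])),3) for a in(0,30,45,60,90,120,147)})
```

```text
shoulder [0.06893893 0.19257375 0.31945917] [0.10914474 0.15708804 0.39420042] [0.06183071 0.02321063 0.35827353]
behind TCP 0.00 542 x -0.012 0.04 y -0.134 0.061
behind TCP 0.02 585 x -0.012 0.012 y -0.063 0.063
behind TCP 0.04 534 x -0.012 0.011 y -0.063 0.064
behind TCP 0.06 408 x -0.035 0.033 y -0.087 0.087
behind TCP 0.08 2000 x -0.038 0.039 y -0.09 0.089
behind TCP 0.10 2178 x -0.039 0.039 y -0.098 0.097
behind TCP 0.12 1818 x -0.037 0.039 y -0.097 0.097
behind TCP 0.14 910 x -0.037 0.035 y -0.043 0.019
behind TCP 0.16 1289 x -0.04 0.039 y -0.044 0.04
behind TCP 0.18 1107 x -0.044 0.044 y -0.046 0.044
behind TCP 0.20 1536 x -0.045 0.046 y -0.046 0.045
behind TCP 0.22 1525 x -0.043 0.043 y -0.043 0.043
behind TCP 0.24 1518 x -0.043 0.046 y -0.044 0.045
behind TCP 0.26 809 x -0.043 0.054 y -0.013 0.043
0.15 235 {0: 0.484, 30: 0.534, 45: 0.511, 60: 0.456, 90: 0.27, 120: 0.029, 147: -0.184} xmin near y>.3 None
0.18 1137 {0: 0.485, 30: 0.535, 45: 0.511, 60: 0.457, 90: 0.271, 120: 0.029, 147: -0.183} xmin near y>.3 None
0.21 468 {0: 0.467, 30: 0.516, 45: 0.492, 60: 0.436, 90: 0.251, 120: 0.01, 147: -0.204} xmin near y>.3 None
0.24 481 {0: 0.492, 30: 0.555, 45: 0.532, 60: 0.474, 90: 0.293, 120: 0.043, 147: -0.188} xmin near y>.3 0.4170876992242173
0.27 841 {0: 0.5, 30: 0.572, 45: 0.551, 60: 0.494, 90: 0.314, 120: 0.057, 147: -0.186} xmin near y>.3 0.41065987950253
0.3 1565 {0: 0.511, 30: 0.594, 45: 0.576, 60: 0.521, 90: 0.337, 120: 0.071, 147: -0.183} xmin near y>.3 0.4224639785013142
0.33 1000 {0: 0.511, 30: 0.592, 45: 0.574, 60: 0.516, 90: 0.334, 120: 0.072, 147: -0.181} xmin near y>.3 0.42893291264120204
sad {0: 0.395, 30: 0.518, 45: 0.529, 60: 0.503, 90: 0.353, 120: 0.108, 147: -0.139}
f1 {0: 0.5, 30: 0.585, 45: 0.569, 60: 0.513, 90: 0.304, 120: 0.013, 147: -0.254}
f2 {0: 0.48, 30: 0.619, 45: 0.627, 60: 0.592, 90: 0.407, 120: 0.112, 147: -0.181}
```

```bash
cat >> h.py <<'E'
def pen(E,tcp,yaw,lx=0,ly=0,m=0):
    """min clearance of hand model to points E. yaw of x_tool (deg), lean of tool axis (deg) along tool x / y"""
    M=R.from_euler('z',yaw,degrees=True)*R.from_euler('x',180,degrees=True)*R.from_euler('yx',[-lx,ly],degrees=True)
    L=(E-tcp)@M.as_matrix(); b=-L[:,2]
    box=np.max([abs(L[:,0])-.04,abs(L[:,1])-.098,.058-b,b-.14],0)
    cyl=np.max([np.hypot(L[:,0],L[:,1])-.048,.13-b,b-.32],0)
    fin=np.max([abs(L[:,0])-.013,abs(L[:,1])-.065,-.016-b,b-.07],0)
    w=np.max([np.hypot(L[:,0],L[:,1])-.06,.32-b,b-.5],0)
    return np.minimum.reduce([box,cyl,w]).min(), M.as_matrix()[:,2]
E
python3 - <<'E'
from h import *
E=np.load('eye.npy');
for yaw in(57.5,):
  for off in(-.015,0,.015):
    tcp=np.array([.3945,.353,.033])+off*np.array([.537,.843,0])
    for lx in(-20,-10,0,10,20):
        print(off,lx,[(ly,(pen(E,tcp,yaw,lx,ly)[0]*1000).round()) for ly in(-12,-6,0,6,12)], (-pen(E,tcp,yaw,lx,0)[1]).round(2))
print(-pen(E,tcp,57.5,0,10)[1])
print('f1')
for yaw in(0,30,45,60,90,-30,120,150):
    tcp=np.array([.5,.304,.036])
    r=[((pen(E,tcp,yaw,lx,ly)[0]*1000).round(),lx,ly) for lx in(-30,-20,-10,0,10,20,30) for ly in(-10,0,10)]
    print(yaw,sorted(r)[-4:])
E
```

```text
-0.015 -20 [(-12, np.float64(-16.0)), (-6, np.float64(-17.0)), (0, np.float64(-14.0)), (6, np.float64(-13.0)), (12, np.float64(-27.0))] [-0.18 -0.29  0.94]
-0.015 -10 [(-12, np.float64(-12.0)), (-6, np.float64(-16.0)), (0, np.float64(-15.0)), (6, np.float64(-23.0)), (12, np.float64(-41.0))] [-0.09 -0.15  0.98]
-0.015 0 [(-12, np.float64(-1.0)), (-6, np.float64(-7.0)), (0, np.float64(-9.0)), (6, np.float64(-32.0)), (12, np.float64(-47.0))] [-0.  0.  1.]
-0.015 10 [(-12, np.float64(11.0)), (-6, np.float64(10.0)), (0, np.float64(5.0)), (6, np.float64(-18.0)), (12, np.float64(-30.0))] [0.09 0.15 0.98]
-0.015 20 [(-12, np.float64(23.0)), (-6, np.float64(26.0)), (0, np.float64(30.0)), (6, np.float64(25.0)), (12, np.float64(19.0))] [0.18 0.29 0.94]
0 -20 [(-12, np.float64(-14.0)), (-6, np.float64(-12.0)), (0, np.float64(-9.0)), (6, np.float64(-14.0)), (12, np.float64(-25.0))] [-0.18 -0.29  0.94]
0 -10 [(-12, np.float64(-4.0)), (-6, np.float64(-10.0)), (0, np.float64(-10.0)), (6, np.float64(-26.0)), (12, np.float64(-47.0))] [-0.09 -0.15  0.98]
0 0 [(-12, np.float64(8.0)), (-6, np.float64(6.0
[... 1386 characters left out ...]
45 [(np.float64(48.0), 20, 10), (np.float64(65.0), 30, 0), (np.float64(65.0), 30, 10), (np.float64(67.0), 30, -10)]
60 [(np.float64(48.0), 20, 10), (np.float64(65.0), 30, -10), (np.float64(65.0), 30, 0), (np.float64(66.0), 30, 10)]
90 [(np.float64(32.0), 20, 0), (np.float64(43.0), 30, 10), (np.float64(51.0), 30, 0), (np.float64(55.0), 30, -10)]
-30 [(np.float64(-9.0), -30, 10), (np.float64(-6.0), 30, 0), (np.float64(-4.0), 30, -10), (np.float64(-1.0), 30, 10)]
120 [(np.float64(-4.0), 20, 10), (np.float64(7.0), 30, 10), (np.float64(8.0), 30, 0), (np.float64(16.0), 30, -10)]
150 [(np.float64(-9.0), 30, -10), (np.float64(-6.0), -30, 0), (np.float64(-4.0), -30, 10), (np.float64(-1.0), -30, -10)]
```

A 20° lean along the saddle's long axis clears the eyepieces by more than 40 mm. I'll travel round the front of the microscope and look at the discs on the way.

Call:
arm_command([
  {"x":0.06,"y":0.02,"z":0.03,"rx":0,"ry":0,"rz":0,"claw":0},
  {"x":0.12,"y":0.06,"z":0.05,"rx":0,"ry":0,"rz":0,"claw":0},
  {"x":0.18,"y":0.12,"z":0.05,"rx":0,"ry":0,"rz":0,"claw":0},
  {"x":0.24,"y":0.18,"z":0.05,"rx":0,"ry":0,"rz":0,"claw":0},
  {"x":0.27,"y":0.22,"z":0.05,"rx":0,"ry":0,"rz":0,"claw":0},
  {"x":0.27,"y":0.22,"z":0.05,"rx":0,"ry":0,"rz":0,"claw":0},
  {"x":0.27,"y":0.22,"z":0.05,"rx":0,"ry":0,"rz":0,"claw":0},
])

```text
t: 14.8
tool_pos: [0.5997, 0.008, 0.2891]
orientation: [-3.033, -0.814, 0.007]
force: [-0.7, -1.4, -0.3]
opening: 0.0931
gripper_force: 0.0
```

```bash
cat >> h.py <<'E'
def discs(im,d,c,f=None):
    """grey discs: contour ellipse centre on z=1.5mm; mark from bright pixels at 34..43 mm"""
    P=plane(c,np.c_[np.meshgrid(np.arange(640),np.arange(480))[0].ravel(),np.meshgrid(np.arange(640),np.arange(480))[1].ravel()],.0015).reshape(480,640,3)
    hsv=cv2.cvtColor(im,cv2.COLOR_RGB2HSV);D=cloud(c,d)
    for g in [(.593,.087),(.654,.004),(.662,-.10)]:
        for it in range(3):
            rr=np.hypot(P[...,0]-g[0],P[...,1]-g[1])
            flat=(abs(D[...,2])<.012)&(rr<.06)
            gray=flat&(hsv[...,2]<175)&(hsv[...,2]>70)
            k=max(blobs(cv2.morphologyEx(gray.astype(np.uint8),cv2.MORPH_CLOSE,np.ones((7,7)))),key=lambda b:b[0])[2]
            cn=max(cv2.findContours(k.astype(np.uint8),0,1)[0],key=len)
            hull=cv2.convexHull(cn)[:,0];q=plane(c,hull,.0015)[:,:2]
            (gx,gy),r=cv2.minEnclosingCircle((q*1000).astype(np.float32));g=(gx/1000,gy/1000)
        rr=np.hypot(P[...,0]-g[0],P[...,1]-g[1])
        w=flat&(hsv[...,2]>185)&(rr<.0425)&(rr>.0335)
        b=max(blobs(w,1),key=lambda b:b[0]) if w.any() else None
        m=P[b[2]].mean(0)[:2] if b else (0,0)
        ring=flat&(hsv[...,2]>185)&(rr<.033)&(rr>.024)
        rc=(P[ring][:,:2].max(0)+P[ring][:,:2].min(0))/2 if ring.any() else 0
        print('disc',np.round(g,4),'R',round(r,1),'ring c',np.round(rc,4),'mark',np.round(m,4),b and b[0],'ang',np.degrees(np.arctan2(m[1]-g[1],m[0]-g[0])).round(1))
E
python3 - <<'E'
from h import *
st();im,d,c=snap('wrist','w4');discs(im,d,c)
for n in('scene','side'):print(n);discs(*snap(n))
E
```

```text
t 14.8 q [-0.072  0.118  1.4   -0.     1.629  0.974] p [0.5997 0.008  0.2891] yaw(x_tool) 30.0 zt [-0.005  0.    -1.   ] open 0.0931 F [-0.7 -1.4 -0.3] T [-0.06  0.03  0.05]
disc [0.593 0.087] R 60.0 ring c [0.5928 0.0873] mark [0.5569 0.0768] 16 ang -164.2
disc [0.654 0.004] R 60.0 ring c [0.6551 0.0048] mark [ 0.688  -0.0124] 19 ang -25.8
disc [ 0.662 -0.1  ] R 60.0 ring c [ 0.6764 -0.0818] mark [0 0] None ang 171.4
scene
disc [0.5993 0.0813] R 58.7 ring c [0.6235 0.0887] mark [0.6223 0.051 ] 23 ang -52.8
disc [0.6534 0.0034] R 59.6 ring c [ 0.6809 -0.0099] mark [0 0] None ang -179.7
disc [ 0.661  -0.1005] R 59.8 ring c 0 mark [ 0.7016 -0.1022] 3 ang -2.4
side
disc [0.5968 0.0886] R 59.9 ring c [0.5935 0.0862] mark [0.6309 0.1043] 29 ang 24.7
disc [0.6397 0.003 ] R 59.5 ring c [0.6335 0.0029] mark [0.6086 0.016 ] 96 ang 157.3
disc [ 0.6617 -0.1001] R 59.9 ring c [ 0.6752 -0.0843] mark [ 0.7007 -0.084 ] 1 ang 22.4
```

View pics/w4.png

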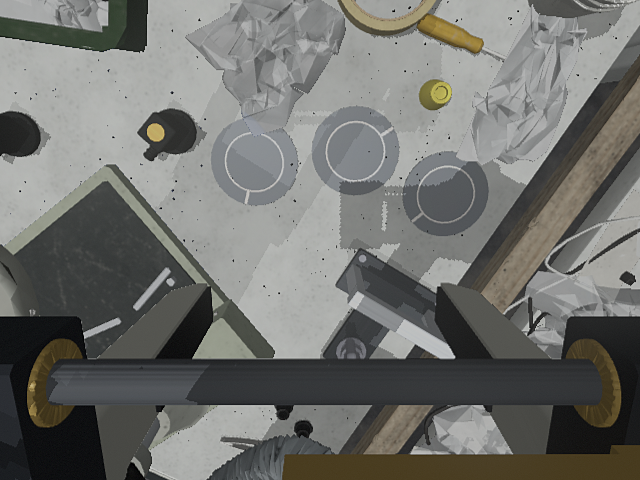

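Discs are at px (254,161), (355,151) and (446,193), with marks at (247,197), (388,132) and (417,217). Fitting 2's top is at (156,132), with its spout towards (150,157). Shadows upset the threshold, so I'll use a top-hat ring fit instead.

```bash
cat >> h.py <<'E'
def rings(im,c,seeds,z=.0015):
    from scipy.optimize import least_squares
    u,v=np.meshgrid(np.arange(640),np.arange(480))
    P=plane(c,np.c_[u.ravel(),v.ravel()],z).reshape(480,640,3)[...,:2]
    g=cv2.cvtColor(im,cv2.COLOR_RGB2GRAY);th=cv2.morphologyEx(g,cv2.MORPH_TOPHAT,np.ones((9,9)))>22
    out=[]
    for s in seeds:
        s=np.array(s)
        for it in range(4):
            rr=np.hypot(*(P-s).transpose(2,0,1));q=P[th&(abs(rr-.0285)<(.008,.005,.003,.0025)[it])]
            f=least_squares(lambda p:np.hypot(*(q-p[:2]).T)-p[2],[*s,.0285],loss='soft_l1',f_scale=.001);s=f.x[:2]
        rr=np.hypot(*(P-s).transpose(2,0,1));q=P[th&(rr>.0325)&(rr<.0425)]-s
        a=np.arctan2(q[:,1],q[:,0]);h=np.histogram(a,36,(-np.pi,np.pi))[0];h=h+np.roll(h,1);j=h.argmax();cen=-np.pi+j*np.pi/18
        k=abs((a-cen+np.pi)%(2*np.pi)-np.pi)<.2;mv=q[k].mean(0);ang=np.degrees(np.arctan2(mv[1],mv[0]))
        print('ring',s.round(4),'r',f.x[2].round(4),'rms',np.sqrt((f.fun**2).mean()).round(4),'n',len(f.fun),'mark ang',ang.round(1),'n',k.sum(),'r',np.hypot(*mv).round(4));out.append((*s,ang))
    return out
E
python3 - <<'E'
from h import *
im,d,c=snap('wrist')
S=[plane(c,p,.0015)[0,:2] for p in[(254,161),(355,151),(446,193)]]
rings(im,c,S)
for n in('scene','side'):
    im2,d2,c2=snap(n);print(n);rings(im2,c2,S)
np.save('S.npy',S)
for u,v in [(156,132)]:print(plane(c,(u,v),.05))
P=cloud(c,d)
q=P[(P[...,2]>.045)&(P[...,2]<.056)&(np.hypot(P[...,0]-.58,P[...,1]-.17)<.03)];print(len(q),q.mean(0),cv2.minAreaRect((q[:,:2]*1000).astype(np.float32)))
# desk and disc height check, bar
print('desk z',np.median(P[(abs(P[...,0]-.6)<.02)&(abs(P[...,1])<.02)][:,2]))
q=P[(abs(P[...,2]-.0905)<.006)&(abs(P[...,0]-.545)<.05)&(P[...,1]<-.03)&(P[...,1]>-.18)];print('bar',len(q),q[:,2].mean(),cv2.minAreaRect((q[:,:2]*1000).astype(np.float32)))
E
```

```text
ring [0.5949 0.0874] r 0.029 rms 0.0007 n 375 mark ang -164.0 n 32 r 0.0373
ring [0.655  0.0047] r 0.0291 rms 0.0007 n 413 mark ang -27.3 n 39 r 0.0376
ring [ 0.6644 -0.0979] r 0.029 rms 0.0007 n 372 mark ang 160.0 n 33 r 0.0375
scene
ring [0.594  0.0876] r 0.0288 rms 0.0013 n 63 mark ang 170.2 n 9 r 0.0388
ring [0.6544 0.005 ] r 0.0289 rms 0.0013 n 64 mark ang 71.1 n 10 r 0.039
ring [ 0.6633 -0.0974] r 0.0287 rms 0.0012 n 40 mark ang -1.6 n 7 r 0.038
side
ring [0.5922 0.0861] r 0.0289 rms 0.0009 n 85 mark ang -164.8 n 5 r 0.0375
ring [0.6526 0.0035] r 0.0289 rms 0.001 n 105 mark ang -27.2 n 7 r 0.0371
ring [ 0.6619 -0.0992] r 0.029 rms 0.0009 n 122 mark ang 97.4 n 13 r 0.0363
[[0.58283    0.16783716 0.05      ]]
889 [0.58265419 0.1695635  0.04875865] ((582.0849609375, 170.1164093017578), (26.147260665893555, 26.286680221557617), 76.65469360351562)
desk z 0.00010215367593602309
bar 2042 0.08849036010587431 ((546.0381469726562, -105.42039489746094), (111.2804183959961, 16.63318634033203), 88.10716247558594)
```

Call:
arm_command([
  {"x":0,"y":0.08,"z":0,"rx":0,"ry":0,"rz":0.03,"claw":0},
  {"x":0,"y":0.16,"z":0,"rx":0,"ry":0,"rz":0.06,"claw":0},
  {"x":0,"y":0.24,"z":0,"rx":0,"ry":0,"rz":0.09,"claw":0},
  {"x":0,"y":0.32,"z":0,"rx":0,"ry":0,"rz":0.12,"claw":0},
  {"x":0,"y":0.4,"z":0,"rx":0,"ry":0,"rz":0.15,"claw":0},
  {"x":0,"y":0.48,"z":0,"rx":0,"ry":0,"rz":0.18,"claw":0},
  {"x":0,"y":0.56,"z":0,"rx":0,"ry":0,"rz":0.21,"claw":0},
  {"x":0,"y":0.64,"z":0,"rx":0,"ry":0,"rz":0.24,"claw":0},
  {"x":-0.02,"y":0.7,"z":0,"rx":0,"ry":0,"rz":0.24,"claw":0},
  {"x":-0.04,"y":0.76,"z":0,"rx":0,"ry":0,"rz":0.24,"claw":0},
])

```text
t: 15.93
tool_pos: [0.5799, 0.3878, 0.292]
orientation: [2.756, 1.508, 0.0]
force: [-0.9, -0.3, -0.6]
opening: 0.0929
gripper_force: 0.0
```

Call:
arm_command([
  {"x":-0.05,"y":0.05,"z":0,"rx":0,"ry":0,"rz":0,"claw":0},
  {"x":-0.1,"y":0.1,"z":0,"rx":0,"ry":0,"rz":0,"claw":0},
  {"x":-0.15,"y":0.12,"z":0,"rx":0,"ry":0,"rz":0,"claw":0},
  {"x":-0.15,"y":0.12,"z":0,"rx":0,"ry":0,"rz":0,"claw":0},
  {"x":-0.15,"y":0.12,"z":0,"rx":0,"ry":0,"rz":0,"claw":0},
])

```text
t: 16.35
tool_pos: [0.5043, 0.447, 0.2928]
orientation: [2.754, 1.511, 0.001]
force: [0.3, -0.3, -0.3]
opening: 0.0929
gripper_force: 0.0
```

Run:
```python
from h import *
s=st();im,d,c=snap('wrist','w5');P=cloud(c,d)
q=P[(P[...,2]>.043)&(P[...,2]<.06)&(np.hypot(P[...,0]-.395,P[...,1]-.353)<.05)]
print('saddle',len(q),q.mean(0).round(4),cv2.minAreaRect((q[:,:2]*1000).astype(np.float32)))
for g in[(.48,.4065),(.5,.304),(.58,.17)]:
    q=P[(P[...,2]>.044)&(P[...,2]<.056)&(np.hypot(P[...,0]-g[0],P[...,1]-g[1])<.03)]
    if len(q)>20:print('top',len(q),q.mean(0).round(4),cv2.minAreaRect((q[:,:2]*1000).astype(np.float32)))
    q=P[(P[...,2]>.012)&(P[...,2]<.025)&(np.hypot(P[...,0]-g[0],P[...,1]-g[1])<.04)&(np.hypot(P[...,0]-g[0],P[...,1]-g[1])>.023)]
    if len(q)>5:
        m=q.mean(0)[:2]-g;print('  spout',len(q),np.degrees(np.arctan2(m[1],m[0])).round(1))
```

```text
t 16.35 q [ 0.649  0.317  1.166 -0.     1.658  1.217] p [0.5043 0.447  0.2928] yaw(x_tool) 57.5 zt [ 0.001  0.    -1.   ] open 0.0929 F [ 0.3 -0.3 -0.3] T [-0.06 -0.05  0.  ]
saddle 2065 [0.4006 0.3623 0.0504] ((399.3186950683594, 361.2007141113281), (55.33586120605469, 39.96938705444336), 57.06977081298828)
top 711 [0.4824 0.4077 0.0487] ((481.8179016113281, 407.125244140625), (26.25848960876465, 25.92884635925293), 5.738190650939941)
  spout 139 7.9
top 633 [0.5022 0.3061 0.0486] ((501.9165344238281, 304.9089050292969), (26.908695220947266, 25.97213363647461), 78.12870788574219)
  spout 87 163.0
```

View pics/w5.png

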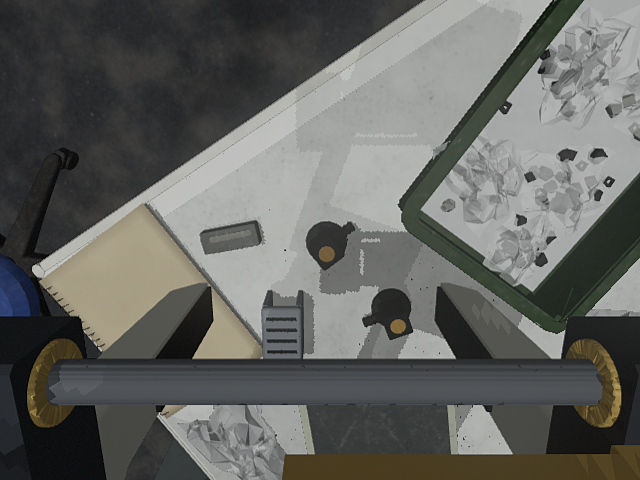

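Abrasive block is at px (231,237), fitting f2 at (327,245), f1 at (390,310), and the saddle partly visible at (283,330). The saddle is centred at about (0.395,0.354) with its long axis at 57.2°. Spouts: f0 about 166.7°, f1 168°, f2 5.7°. Leaning 20° into the pre-grasp pose.

Call:
arm_command([
  {"x":-0.02,"y":-0.01,"z":-0.03,"rx":-0.04,"ry":0.026,"rz":0,"claw":0},
  {"x":-0.05,"y":-0.03,"z":-0.08,"rx":-0.08,"ry":0.052,"rz":0,"claw":0},
  {"x":-0.09,"y":-0.05,"z":-0.13,"rx":-0.12,"ry":0.078,"rz":0,"claw":0},
  {"x":-0.12,"y":-0.065,"z":-0.18,"rx":-0.147,"ry":0.095,"rz":0,"claw":0},
  {"x":-0.15,"y":-0.08,"z":-0.21,"rx":-0.147,"ry":0.095,"rz":0,"claw":0},
  {"x":-0.15,"y":-0.08,"z":-0.21,"rx":-0.147,"ry":0.095,"rz":0,"claw":0},
  {"x":-0.15,"y":-0.08,"z":-0.21,"rx":-0.147,"ry":0.095,"rz":0,"claw":0},
])

```text
t: 16.98
tool_pos: [0.4305, 0.4051, 0.1858]
orientation: [2.579, 1.41, -0.461]
force: [1.3, 0.1, 1.0]
opening: 0.0929
gripper_force: 0.0
```

Run:
```python
from h import *
s=st();im,d,c=snap('wrist');P=cloud(c,d)
q=P[(P[...,2]>.043)&(P[...,2]<.06)&(np.hypot(P[...,0]-.395,P[...,1]-.353)<.05)]
print('saddle',len(q),q.mean(0).round(4),cv2.minAreaRect((q[:,:2]*1000).astype(np.float32)))
E=np.load('eye.npy')
for k in(0,.05,.1,.15,.2):print(k,pen(E,np.array([.399,.361,.036])+k*np.array([.186,.287,.94]),57.2,20,0)[0])
```

```text
t 16.98 q [ 0.725  0.473  1.204 -0.095  1.805  1.289] p [0.4305 0.4051 0.1858] yaw(x_tool) 57.3 zt [-0.189 -0.29  -0.938] open 0.0929 F [1.3 0.1 1. ] T [ 0.12 -0.2  -0.  ]
saddle 4484 [0.3977 0.3588 0.0504] ((395.295654296875, 355.2018127441406), (69.96743774414062, 40.08824157714844), 57.370426177978516)
0 0.051472009044330115
0.05 0.05146582220704666
0.1 0.03941738404317365
0.15 0.039411197205890196
0.2 0.03940501036860678
```

Call:
arm_command([
  {"x":-0.012,"y":-0.016,"z":-0.056,"rx":0,"ry":0,"rz":0,"claw":78},
  {"x":-0.024,"y":-0.033,"z":-0.11,"rx":0,"ry":0,"rz":0,"claw":78},
  {"x":-0.036,"y":-0.05,"z":-0.167,"rx":0,"ry":0,"rz":0,"claw":78},
  {"x":-0.047,"y":-0.066,"z":-0.22,"rx":0,"ry":0,"rz":0,"claw":78},
  {"x":-0.056,"y":-0.079,"z":-0.265,"rx":0,"ry":0,"rz":0,"claw":78},
  {"x":-0.064,"y":-0.09,"z":-0.3,"rx":0,"ry":0,"rz":0,"claw":78},
  {"x":-0.064,"y":-0.09,"z":-0.3,"rx":0,"ry":0,"rz":0,"claw":78},
  {"x":-0.064,"y":-0.09,"z":-0.3,"rx":0,"ry":0,"rz":0,"claw":255},
  {"x":-0.064,"y":-0.09,"z":-0.3,"rx":0,"ry":0,"rz":0,"claw":255},
  {"x":-0.064,"y":-0.09,"z":-0.3,"rx":0,"ry":0,"rz":0,"claw":255},
])

```text
t: 17.87
tool_pos: [0.4006, 0.3634, 0.0399]
orientation: [2.582, 1.412, -0.45]
force: [0.7, 0.7, 0.4]
opening: 0.0492
gripper_force: 0.0
```

Call:
arm_command([
  {"x":0,"y":0,"z":0,"rx":0,"ry":0,"rz":0,"claw":255},
  {"x":0,"y":0,"z":0,"rx":0,"ry":0,"rz":0,"claw":255},
  {"x":0,"y":0,"z":0,"rx":0,"ry":0,"rz":0,"claw":255},
])

```text
t: 18.12
tool_pos: [0.3997, 0.3628, 0.0389]
orientation: [2.58, 1.412, -0.452]
force: [1.9, 1.9, 6.8]
opening: 0.0395
gripper_force: 30.0
```

```bash
python3 -c "
from h import *;st()"
```

```text
t 18.12 q [ 0.708  0.474  1.484 -0.098  1.517  1.299] p [0.3997 0.3628 0.0389] yaw(x_tool) 57.4 zt [-0.183 -0.286 -0.941] open 0.0395 F [1.9 1.9 6.8] T [-0.04 -0.23  0.05]
```

The saddle is held, with the opening at 39.5 mm. Its centre sits 8.8 mm along -y_s and 12.9 mm below the TCP. Carrying it to the bar at the same lean.

Call:
arm_command([
  {"x":0.01,"y":0.015,"z":0.05,"rx":0,"ry":0,"rz":0,"claw":255},
  {"x":0.024,"y":0.033,"z":0.11,"rx":0,"ry":0,"rz":0,"claw":255},
  {"x":0.036,"y":0.05,"z":0.17,"rx":0,"ry":0,"rz":0,"claw":255},
  {"x":0.05,"y":0.07,"z":0.24,"rx":0,"ry":0,"rz":0,"claw":255},
  {"x":0.065,"y":0.09,"z":0.31,"rx":0,"ry":0,"rz":0,"claw":255},
  {"x":0.09,"y":0.11,"z":0.38,"rx":0,"ry":0,"rz":0,"claw":255},
  {"x":0.13,"y":0.12,"z":0.44,"rx":0,"ry":0,"rz":0,"claw":255},
  {"x":0.2,"y":0.12,"z":0.48,"rx":0,"ry":0,"rz":0,"claw":255},
  {"x":0.27,"y":0.12,"z":0.52,"rx":0,"ry":0,"rz":0,"claw":255},
  {"x":0.34,"y":0.1,"z":0.52,"rx":0,"ry":0,"rz":0,"claw":255},
])

```text
t: 18.95
tool_pos: [0.569, 0.4139, 0.3029]
orientation: [2.58, 1.417, -0.446]
force: [0.4, 0.5, -1.0]
opening: 0.0398
gripper_force: 30.0
```

Call:
arm_command([
  {"x":0.05,"y":-0.06,"z":0,"rx":0,"ry":0,"rz":0.02,"claw":255},
  {"x":0.1,"y":-0.13,"z":0,"rx":0,"ry":0,"rz":0.05,"claw":255},
  {"x":0.1,"y":-0.21,"z":0,"rx":0,"ry":0,"rz":0.08,"claw":255},
  {"x":0.1,"y":-0.29,"z":0,"rx":0,"ry":0,"rz":0.11,"claw":255},
  {"x":0.1,"y":-0.37,"z":0,"rx":0,"ry":0,"rz":0.14,"claw":255},
  {"x":0.1,"y":-0.45,"z":0,"rx":0,"ry":0,"rz":0.17,"claw":255},
  {"x":0.1,"y":-0.53,"z":0,"rx":0,"ry":0,"rz":0.2,"claw":255},
  {"x":0.1,"y":-0.61,"z":0,"rx":0,"ry":0,"rz":0.23,"claw":255},
  {"x":0.1,"y":-0.69,"z":0,"rx":0,"ry":0,"rz":0.25,"claw":255},
  {"x":0.1,"y":-0.77,"z":0,"rx":0,"ry":0,"rz":0.268,"claw":255},
])

```text
t: 19.78
tool_pos: [0.6176, 0.0251, 0.2972]
orientation: [2.065, 2.003, -0.367]
force: [0.9, -0.3, -1.4]
opening: 0.0397
gripper_force: 30.0
```

Call:
arm_command([
  {"x":-0.02,"y":-0.06,"z":0,"rx":0,"ry":0,"rz":0,"claw":255},
  {"x":-0.06,"y":-0.12,"z":0,"rx":0,"ry":0,"rz":0,"claw":255},
  {"x":-0.1,"y":-0.18,"z":0,"rx":0,"ry":0,"rz":0,"claw":255},
  {"x":-0.14,"y":-0.24,"z":-0.03,"rx":0,"ry":0,"rz":0,"claw":255},
  {"x":-0.149,"y":-0.25,"z":-0.08,"rx":0,"ry":0,"rz":0,"claw":255},
  {"x":-0.149,"y":-0.25,"z":-0.14,"rx":0,"ry":0,"rz":0,"claw":255},
  {"x":-0.149,"y":-0.25,"z":-0.16,"rx":0,"ry":0,"rz":0,"claw":255},
  {"x":-0.149,"y":-0.25,"z":-0.16,"rx":0,"ry":0,"rz":0,"claw":255},
  {"x":-0.149,"y":-0.25,"z":-0.16,"rx":0,"ry":0,"rz":0,"claw":255},
])

```text
t: 20.53
tool_pos: [0.5436, -0.098, 0.2173]
orientation: [2.067, 2.002, -0.368]
force: [-0.3, -0.4, -1.6]
opening: 0.0401
gripper_force: 30.0
```

Run:
```python
from h import *
s=st()
for n in('side','scene'):
    im,d,c=snap(n,n+'5');P=cloud(c,d);t=s['tool_pos']
    q=P[(abs(P[...,0]-t[0])<.05)&(abs(P[...,1]-t[1]+.009)<.06)&(P[...,2]<t[2]+.016)&(P[...,2]>t[2]-.05)]
    if len(q)>10:print(n,len(q),'z',np.percentile(q[:,2],[1,99]).round(4),'x',np.percentile(q[:,0],[1,99]).round(4),'y',np.percentile(q[:,1],[1,99]).round(4))
```

```text
t 20.53 q [-0.045  0.014  1.679 -0.353  1.455  0.03 ] p [ 0.5436 -0.098   0.2173] yaw(x_tool) 88.2 zt [-0.014 -0.343 -0.939] open 0.0401 F [-0.3 -0.4 -1.6] T [ 0.29 -0.13 -0.02]
side 1440 z [0.1808 0.2325] x [0.5089 0.5765] y [-0.1457 -0.0788]
scene 518 z [0.181  0.2326] x [0.5109 0.5789] y [-0.1379 -0.0695]
```

Call:
arm_command([
  {"x":0.003,"y":0.002,"z":-0.03,"rx":0,"ry":0,"rz":0,"claw":255},
  {"x":0.003,"y":0.002,"z":-0.07,"rx":0,"ry":0,"rz":0,"claw":255},
  {"x":0.003,"y":0.002,"z":-0.11,"rx":0,"ry":0,"rz":0,"claw":255},
  {"x":0.003,"y":0.002,"z":-0.14,"rx":0,"ry":0,"rz":0,"claw":255},
  {"x":0.003,"y":0.002,"z":-0.15,"rx":0,"ry":0,"rz":0,"claw":255},
  {"x":0.003,"y":0.002,"z":-0.16,"rx":0,"ry":0,"rz":0,"claw":255},
  {"x":0.003,"y":0.002,"z":-0.16,"rx":0,"ry":0,"rz":0,"claw":255},
])

```text
t: 21.22
tool_pos: [0.5458, -0.0972, 0.1377]
orientation: [2.067, 2.0, -0.366]
force: [-0.4, -0.2, -1.5]
opening: 0.04
gripper_force: 30.0
```

Run:
```python
from h import *
st();im,d,c=snap('side');im2,d2,c2=snap('scene')
a=cv2.resize(im[270:390,210:370],None,fx=2.5,fy=2.5,interpolation=2);b=cv2.resize(im2[120:240,250:410],None,fx=2.5,fy=2.5,interpolation=2)
cv2.imwrite('pics/p6.png',np.hstack([a,b])[:,:,::-1])
```

```text
t 21.22 q [-0.043  0.085  1.755 -0.362  1.315  0.085] p [ 0.5458 -0.0972  0.1377] yaw(x_tool) 88.1 zt [-0.012 -0.343 -0.939] open 0.04 F [-0.4 -0.2 -1.5] T [ 0.27 -0.05  0.01]
```

View pics/p6.png

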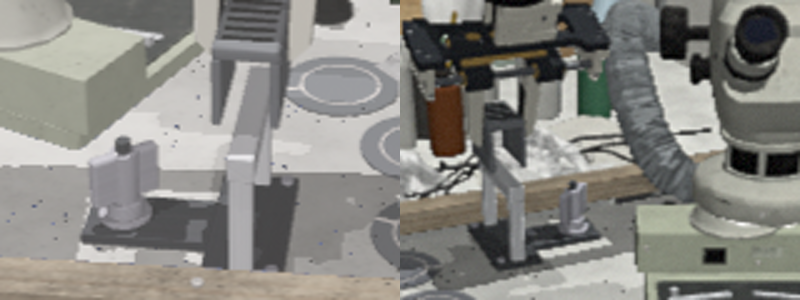

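In the side crop the saddle's legs, at about (218,90) and (283,90), straddle the bar at about (250,90). Lowering it.

Call:
arm_command([
  {"x":-0.001,"y":0,"z":-0.02,"rx":0,"ry":0,"rz":0,"claw":255},
  {"x":-0.001,"y":0,"z":-0.04,"rx":0,"ry":0,"rz":0,"claw":255},
  {"x":-0.001,"y":0,"z":-0.06,"rx":0,"ry":0,"rz":0,"claw":255},
  {"x":-0.001,"y":0,"z":-0.08,"rx":0,"ry":0,"rz":0,"claw":255},
  {"x":-0.001,"y":0,"z":-0.09,"rx":0,"ry":0,"rz":0,"claw":255},
  {"x":-0.001,"y":0,"z":-0.096,"rx":0,"ry":0,"rz":0,"claw":255},
  {"x":-0.001,"y":0,"z":-0.096,"rx":0,"ry":0,"rz":0,"claw":255},
])

```text
t: 21.9
tool_pos: [0.544, -0.0973, 0.0879]
orientation: [2.068, 2.001, -0.369]
force: [-0.4, 0.3, -1.3]
opening: 0.0401
gripper_force: 30.0
```

```bash
python3 -c "
from h import *;st()"
```

```text
t 21.9 q [-0.044  0.142  1.792 -0.372  1.23   0.119] p [ 0.544  -0.0973  0.0879] yaw(x_tool) 88.2 zt [-0.015 -0.343 -0.939] open 0.0401 F [-0.4  0.3 -1.3] T [ 0.23 -0.09 -0.03]
```

Not touching yet. Down a couple more millimetres, then release.

Call:
arm_command([
  {"x":0.001,"y":0,"z":-0.002,"rx":0,"ry":0,"rz":0,"claw":255},
  {"x":0.001,"y":0,"z":-0.003,"rx":0,"ry":0,"rz":0,"claw":255},
  {"x":0.001,"y":0,"z":-0.004,"rx":0,"ry":0,"rz":0,"claw":255},
  {"x":0.001,"y":0,"z":-0.004,"rx":0,"ry":0,"rz":0,"claw":255},
])

```text
t: 22.23
tool_pos: [0.5455, -0.0973, 0.0874]
orientation: [2.067, 2.0, -0.367]
force: [1.1, -0.0, -1.5]
opening: 0.0396
gripper_force: 30.0
```

Call:
arm_command([
  {"x":0,"y":0,"z":0,"rx":0,"ry":0,"rz":0,"claw":120},
  {"x":0,"y":0,"z":0,"rx":0,"ry":0,"rz":0,"claw":100},
  {"x":0,"y":0,"z":0,"rx":0,"ry":0,"rz":0,"claw":78},
  {"x":0,"y":0,"z":0,"rx":0,"ry":0,"rz":0,"claw":78},
  {"x":0,"y":0,"z":0,"rx":0,"ry":0,"rz":0,"claw":78},
])

```text
t: 22.65
tool_pos: [0.5453, -0.0973, 0.0873]
orientation: [2.067, 2.0, -0.367]
force: [-0.5, -0.3, 0.2]
opening: 0.0637
gripper_force: 0.0
```

Call:
arm_command([
  {"x":0,"y":0.02,"z":0.05,"rx":0,"ry":0,"rz":0,"claw":78},
  {"x":0,"y":0.04,"z":0.11,"rx":0,"ry":0,"rz":0,"claw":78},
  {"x":0,"y":0.06,"z":0.18,"rx":0,"ry":0,"rz":0,"claw":60},
  {"x":0,"y":0.09,"z":0.26,"rx":0.04,"ry":0,"rz":0,"claw":30},
  {"x":0.03,"y":0.12,"z":0.33,"rx":0.09,"ry":0,"rz":0,"claw":0},
  {"x":0.09,"y":0.16,"z":0.39,"rx":0.14,"ry":0,"rz":0,"claw":0},
  {"x":0.14,"y":0.18,"z":0.41,"rx":0.175,"ry":0,"rz":0,"claw":0},
  {"x":0.14,"y":0.18,"z":0.41,"rx":0.175,"ry":0,"rz":0,"claw":0},
  {"x":0.14,"y":0.18,"z":0.41,"rx":0.175,"ry":0,"rz":0,"claw":0},
])

```text
t: 23.4
tool_pos: [0.6164, -0.0082, 0.2925]
orientation: [-2.251, -2.18, 0.014]
force: [0.1, 0.6, 0.1]
opening: 0.0927
gripper_force: 0.0
```

Run:
```python
from h import *
st()
for n in('wrist','side','scene'):
    im,d,c=snap(n,'s7'+n);P=cloud(c,d)
    q=P[(P[...,2]>.094)&(P[...,2]<.125)&(abs(P[...,0]-.545)<.05)&(abs(P[...,1]+.106)<.08)]
    if len(q)>10:print(n,len(q),'z',np.percentile(q[:,2],[2,50,98]).round(4),cv2.minAreaRect((q[:,:2]*1000).astype(np.float32)))
    # fittings now
    for g in[(.481,.407),(.5012,.3045),(.581,.17)]:
        q=P[(P[...,2]>.044)&(P[...,2]<.056)&(np.hypot(P[...,0]-g[0],P[...,1]-g[1])<.05)]
        if len(q)>20:print('  top',len(q),q.mean(0).round(4),cv2.minAreaRect((q[:,:2]*1000).astype(np.float32)))
```

```text
t 23.4 q [-9.600e-02  1.700e-01  1.337e+00 -1.000e-03  1.647e+00 -6.400e-02] p [ 0.6164 -0.0082  0.2925] yaw(x_tool) 88.2 zt [-0.012 -0.    -1.   ] open 0.0927 F [0.1 0.6 0.1] T [ 0.01 -0.05  0.03]
wrist 3053 z [0.0955 0.0987 0.1005] ((545.48974609375, -103.8938217163086), (64.67377471923828, 40.30335235595703), 88.35609436035156)
side 686 z [0.0946 0.0995 0.1017] ((543.92138671875, -110.48710632324219), (73.28456115722656, 39.750694274902344), 88.4325942993164)
  top 62 [0.4801 0.3993 0.0483] ((479.9088134765625, 401.74774169921875), (23.532108306884766, 28.048667907714844), 6.291272163391113)
  top 83 [0.5    0.2981 0.0483] ((499.8902893066406, 300.9526672363281), (29.62223243713379, 25.69080924987793), 79.58146667480469)
  top 96 [0.577  0.2019 0.0484] ((576.4907836914062, 204.5206756591797), (27.678598403930664, 26.90035057067871), 72.16999053955078)
scene 182 z [0.0951 0.0995 0.1018] ((544.901611328125, -104.362060546875), (70.87422943115234, 40.11472702026367), 89.30276489257812)
  top 178 [0.4829 0.4098 0.0488] ((481.7041015625, 407.07476806640625), (26.292190551757812, 27.510278701782227), 7.718792915344238)
  top 130 [0.5027 0.3077 0.0488] ((501.4581298828125, 305.7452392578125), (26.996904373168945, 25.6607666015625), 76.25313568115234)
  top 88 [0.5795 0.2094 0.049 ] ((577.5768432617188, 207.7227325439453), (24.4611759185791, 27.875654220581055), 85.10822296142578)
```

The saddle is seated: top at z 0.0995, centred, 88.4°. Fitting f0 has been knocked to about (0.578,0.206). Moving above it to measure with the wrist camera.

Call:
arm_command([
  {"x":-0.02,"y":0.06,"z":0,"rx":0,"ry":0,"rz":0.06,"claw":0},
  {"x":-0.04,"y":0.12,"z":0,"rx":0,"ry":0,"rz":0.12,"claw":0},
  {"x":-0.06,"y":0.18,"z":0,"rx":0,"ry":0,"rz":0.18,"claw":0},
  {"x":-0.06,"y":0.24,"z":-0.02,"rx":0,"ry":0,"rz":0.24,"claw":0},
  {"x":-0.06,"y":0.3,"z":-0.05,"rx":0,"ry":0,"rz":0.3,"claw":0},
  {"x":-0.06,"y":0.36,"z":-0.08,"rx":0,"ry":0,"rz":0.36,"claw":0},
  {"x":-0.06,"y":0.42,"z":-0.12,"rx":0,"ry":0,"rz":0.42,"claw":0},
  {"x":-0.06,"y":0.42,"z":-0.16,"rx":0,"ry":0,"rz":0.48,"claw":0},
  {"x":-0.06,"y":0.42,"z":-0.16,"rx":0,"ry":0,"rz":0.54,"claw":0},
  {"x":-0.06,"y":0.42,"z":-0.16,"rx":0,"ry":0,"rz":0.54,"claw":0},
])

```text
t: 24.38
tool_pos: [0.5824, 0.2031, 0.2092]
orientation: [-0.796, -3.032, 0.025]
force: [-0.7, 0.9, -0.2]
opening: 0.0929
gripper_force: 0.0
```

```bash
cat >> h.py <<'E'
def fit(P,g,zo=0):
    """fitting near g: top square centre, its angle, spout angle"""
    q=P[(abs(P[...,2]-.0495-zo)<.0055)&(np.hypot(P[...,0]-g[0],P[...,1]-g[1])<.04)]
    if len(q)<30: print('few',len(q));return
    (x,y),sz,a=cv2.minAreaRect((q[:,:2]*1000).astype(np.float32));x/=1000;y/=1000
    rr=np.hypot(P[...,0]-x,P[...,1]-y)
    s=P[(P[...,2]>.013+zo)&(P[...,2]<.027+zo)&(rr>.024)&(rr<.04)]
    m=s.mean(0)[:2]-[x,y] if len(s)>4 else [1,0];sp=np.degrees(np.arctan2(m[1],m[0]))
    k=a+90*np.round((sp-a)/90)
    print('fitting',round(x,4),round(y,4),'z',q[:,2].mean().round(4),'size',np.round(sz,1),'spout raw',sp.round(1),len(s),'snapped',round(k%360,1))
E
python3 - <<'E'
from h import *
st();im,d,c=snap('wrist','w8');P=cloud(c,d)
fit(P,(.578,.206));fit(P,(.5012,.3045));fit(P,(.481,.407))
for n in('side','scene'):
    im,d,c=snap(n);P=cloud(c,d);print(n);[fit(P,g) for g in((.578,.206),(.5012,.3045),(.481,.407))]
E
```

```text
t 24.38 q [ 0.258  0.201  1.453 -0.01   1.502 -0.798] p [0.5824 0.2031 0.2092] yaw(x_tool) 150.6 zt [-0.011 -0.013 -1.   ] open 0.0929 F [-0.7  0.9 -0.2] T [-0.03 -0.19 -0.  ]
fitting 0.5785 0.2078 z 0.0488 size [25.9 26.2] spout raw 164.5 174 snapped 164.7
fitting 0.5014 0.3042 z 0.0488 size [26.2 26.2] spout raw 169.9 221 snapped 168.5
few 0
side
fitting 0.5776 0.2046 z 0.0486 size [29.8 25.5] spout raw 166.6 24 snapped 168.7
fitting 0.5003 0.3001 z 0.0485 size [30.9 26.4] spout raw 170.5 20 snapped 167.3
fitting 0.4798 0.4013 z 0.0485 size [23.5 28.3] spout raw 8.4 19 snapped 5.5
scene
fitting 0.5782 0.2098 z 0.0488 size [28.2 25.9] spout raw 161.8 23 snapped 167.3
fitting 0.5013 0.3066 z 0.0489 size [27.6 26.4] spout raw 167.2 27 snapped 171.6
fitting 0.4815 0.407 z 0.0488 size [26.6 27. ] spout raw 8.9 44 snapped 6.0
```

View pics/w8.png

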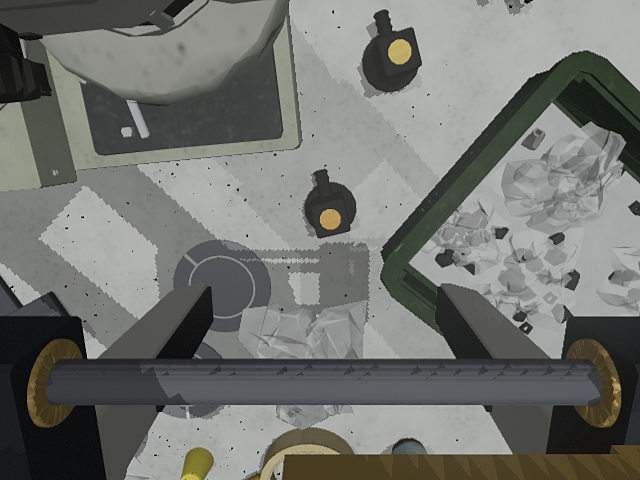

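f0 is at px (330,210), spout up; in world terms (0.5785,0.2078) with the spout at about 165°. Hovering over it.

Call:
arm_command([
  {"x":-0.01,"y":0.009,"z":-0.05,"rx":0,"ry":0,"rz":0.05,"claw":70},
  {"x":-0.01,"y":0.009,"z":-0.1,"rx":0,"ry":0,"rz":0.1,"claw":100},
  {"x":-0.01,"y":0.009,"z":-0.15,"rx":0,"ry":0,"rz":0.126,"claw":110},
  {"x":-0.01,"y":0.009,"z":-0.18,"rx":0,"ry":0,"rz":0.126,"claw":110},
  {"x":-0.01,"y":0.009,"z":-0.18,"rx":0,"ry":0,"rz":0.126,"claw":110},
  {"x":-0.01,"y":0.009,"z":-0.18,"rx":0,"ry":0,"rz":0.126,"claw":110},
])

```text
t: 25.03
tool_pos: [0.58, 0.2067, 0.1223]
orientation: [-0.427, -3.11, 0.021]
force: [-0.1, 1.3, -0.1]
opening: 0.0577
gripper_force: 0.0
```

```bash
python3 -c "
from h import *;st();im,d,c=snap('wrist');fit(cloud(c,d),(.5785,.2078))"
```

```text
t 25.03 q [ 0.266  0.255  1.553 -0.012  1.341 -1.03 ] p [0.58   0.2067 0.1223] yaw(x_tool) 164.4 zt [-0.004 -0.013 -1.   ] open 0.0577 F [-0.1  1.3 -0.1] T [-0.04 -0.15  0.  ]
fitting 0.5784 0.2078 z 0.0488 size [25.7 26.7] spout raw 165.0 320 snapped 164.3
```

Call:
arm_command([
  {"x":-0.003,"y":0.002,"z":-0.05,"rx":0.0065,"ry":0,"rz":0,"claw":110},
  {"x":-0.003,"y":0.002,"z":-0.1,"rx":0.0065,"ry":0,"rz":0,"claw":110},
  {"x":-0.003,"y":0.002,"z":-0.15,"rx":0.0065,"ry":0,"rz":0,"claw":110},
  {"x":-0.003,"y":0.002,"z":-0.174,"rx":0.0065,"ry":0,"rz":0,"claw":110},
  {"x":-0.003,"y":0.002,"z":-0.174,"rx":0.0065,"ry":0,"rz":0,"claw":255},
  {"x":-0.003,"y":0.002,"z":-0.174,"rx":0.0065,"ry":0,"rz":0,"claw":255},
  {"x":-0.003,"y":0.002,"z":-0.174,"rx":0.0065,"ry":0,"rz":0,"claw":255},
  {"x":-0.003,"y":0.002,"z":-0.174,"rx":0.0065,"ry":0,"rz":0,"claw":255},
  {"x":-0.003,"y":0.002,"z":-0.174,"rx":0.0065,"ry":0,"rz":0,"claw":255},
  {"x":-0.003,"y":0.002,"z":-0.174,"rx":0.0065,"ry":0,"rz":0,"claw":255},
], squeeze=25)

```text
t: 25.92
tool_pos: [0.5803, 0.2086, 0.0373]
orientation: [-0.422, -3.113, -0.002]
force: [-0.9, 0.8, 6.3]
opening: 0.0258
gripper_force: 25.0
```

```bash
python3 -c "
from h import *;st()"
```

```text
t 25.92 q [ 2.610e-01  3.440e-01  1.612e+00  1.000e-03  1.186e+00 -1.041e+00] p [0.5803 0.2086 0.0373] yaw(x_tool) 164.6 zt [ 0.     0.001 -1.   ] open 0.0258 F [-0.9  0.8  6.3] T [-0.1  -0.06  0.01]
```

f0 is gripped. Carrying it to disc 0 at (0.5942,0.0873), mark at 196°.

Call:
arm_command([
  {"x":0,"y":0,"z":0.05,"rx":0,"ry":0,"rz":0,"claw":255},
  {"x":0,"y":-0.01,"z":0.1,"rx":0,"ry":0,"rz":0,"claw":255},
  {"x":0.01,"y":-0.06,"z":0.14,"rx":0,"ry":0,"rz":0.05,"claw":255},
  {"x":0.02,"y":-0.11,"z":0.14,"rx":0,"ry":0,"rz":0.1,"claw":255},
  {"x":0.03,"y":-0.17,"z":0.14,"rx":0,"ry":0,"rz":0.15,"claw":255},
  {"x":0.031,"y":-0.22,"z":0.12,"rx":0,"ry":0,"rz":0.21,"claw":255},
  {"x":0.031,"y":-0.242,"z":0.1,"rx":0,"ry":0,"rz":0.26,"claw":255},
  {"x":0.031,"y":-0.242,"z":0.06,"rx":0,"ry":0,"rz":0.274,"claw":255},
  {"x":0.031,"y":-0.242,"z":0.04,"rx":0,"ry":0,"rz":0.274,"claw":255},
  {"x":0.031,"y":-0.242,"z":0.04,"rx":0,"ry":0,"rz":0.274,"claw":255},
])

```text
t: 26.75
tool_pos: [0.592, 0.087, 0.0524]
orientation: [0.432, -3.104, 0.001]
force: [-1.7, 0.9, -1.0]
opening: 0.0257
gripper_force: 25.0
```

```bash
python3 -c "
from h import *;st()"
```

```text
t 26.75 q [ 6.100e-02  2.880e-01  1.651e+00 -1.000e-03  1.211e+00 -1.786e+00] p [0.592  0.087  0.0524] yaw(x_tool) -164.2 zt [-0.008 -0.001 -1.   ] open 0.0257 F [-1.7  0.9 -1. ] T [ 0.06 -0.12  0.01]
```

Call:
arm_command([
  {"x":0.006,"y":0.001,"z":-0.008,"rx":0,"ry":0,"rz":0,"claw":255},
  {"x":0.006,"y":0.001,"z":-0.016,"rx":0,"ry":0,"rz":0,"claw":255},
  {"x":0.006,"y":0.001,"z":-0.02,"rx":0,"ry":0,"rz":0,"claw":255},
  {"x":0.006,"y":0.001,"z":-0.02,"rx":0,"ry":0,"rz":0,"claw":255},
  {"x":0.006,"y":0.001,"z":-0.02,"rx":0,"ry":0,"rz":0,"claw":255},
])

```text
t: 27.17
tool_pos: [0.5974, 0.088, 0.0455]
orientation: [0.436, -3.109, 0.001]
force: [0.2, -0.2, -0.7]
opening: 0.0263
gripper_force: 25.0
```

```bash
python3 -c "
from h import *;st()"
```

```text
t 27.17 q [ 6.200e-02  3.050e-01  1.643e+00 -1.000e-03  1.196e+00 -1.787e+00] p [0.5974 0.088  0.0455] yaw(x_tool) -164.0 zt [-0.002 -0.001 -1.   ] open 0.0263 F [ 0.2 -0.2 -0.7] T [ 0.08 -0.15 -0.03]
```

Call:
arm_command([
  {"x":-0.003,"y":-0.001,"z":-0.006,"rx":0,"ry":0,"rz":0,"claw":255},
  {"x":-0.003,"y":-0.001,"z":-0.012,"rx":0,"ry":0,"rz":0,"claw":255},
  {"x":-0.003,"y":-0.001,"z":-0.013,"rx":0,"ry":0,"rz":0,"claw":255},
  {"x":-0.003,"y":-0.001,"z":-0.013,"rx":0,"ry":0,"rz":0,"claw":255},
  {"x":-0.003,"y":-0.001,"z":-0.013,"rx":0,"ry":0,"rz":0,"claw":255},
])

```text
t: 27.58
tool_pos: [0.5958, 0.0871, 0.0388]
orientation: [0.436, -3.108, 0.001]
force: [-1.4, -0.1, 2.5]
opening: 0.0258
gripper_force: 25.0
```

Call:
arm_command([
  {"x":0,"y":0,"z":0,"rx":0,"ry":0,"rz":0,"claw":170},
  {"x":0,"y":0,"z":0,"rx":0,"ry":0,"rz":0,"claw":150},
  {"x":0,"y":0,"z":0,"rx":0,"ry":0,"rz":0,"claw":120},
  {"x":0,"y":0,"z":0,"rx":0,"ry":0,"rz":0,"claw":110},
  {"x":0,"y":0,"z":0.05,"rx":0,"ry":0,"rz":0,"claw":100},
  {"x":0,"y":0,"z":0.12,"rx":0,"ry":0,"rz":0,"claw":80},
  {"x":0,"y":0,"z":0.2,"rx":0,"ry":0,"rz":0,"claw":60},
  {"x":0,"y":0.03,"z":0.28,"rx":0,"ry":0,"rz":0,"claw":0},
  {"x":0,"y":0.06,"z":0.36,"rx":0,"ry":0,"rz":0,"claw":0},
  {"x":0,"y":0.06,"z":0.36,"rx":0,"ry":0,"rz":0,"claw":0},
])

```text
t: 28.42
tool_pos: [0.5995, 0.1196, 0.2288]
orientation: [-0.436, 3.1, -0.0]
force: [1.9, -0.6, -0.7]
opening: 0.0852
gripper_force: 0.0
```

Run:
```python
from h import *
st();im,d,c=snap('wrist');P=cloud(c,d);fit(P,(.5942,.0873),.0015);rings(im,c,[(.5942,.0873)])
for n in('side','scene'):
    im,d,c=snap(n);P=cloud(c,d);print(n);fit(P,(.5942,.0873),.0015);rings(im,c,[(.5942,.0873)]);[fit(P,g) for g in((.5012,.3045),(.481,.407))]
```

```text
t 28.42 q [ 0.113  0.152  1.471  0.     1.507 -1.737] p [0.5995 0.1196 0.2288] yaw(x_tool) -164.0 zt [ 0.011  0.001 -1.   ] open 0.0852 F [ 1.9 -0.6 -0.7] T [ 0.02 -0.2  -0.06]
fitting 0.5941 0.0868 z 0.0504 size [25.4 26. ] spout raw -164.6 153 snapped 196.6
ring [0.5947 0.0875] r 0.0291 rms 0.0007 n 460 mark ang -164.0 n 43 r 0.0379
side
fitting 0.5935 0.0847 z 0.0502 size [27.2 30.4] spout raw -162.5 34 snapped 194.4
ring [0.5928 0.0858] r 0.0287 rms 0.0013 n 75 mark ang -59.6 n 23 r 0.0372
fitting 0.4994 0.2998 z 0.0485 size [32.5 27.2] spout raw 166.3 19 snapped 174.8
fitting 0.4798 0.4021 z 0.0486 size [23.4 25.7] spout raw 6.8 18 snapped 6.3
scene
fitting 0.5933 0.0876 z 0.0503 size [27. 28.] spout raw -168.2 17 snapped 196.5
ring [0.5939 0.0867] r 0.0287 rms 0.0013 n 52 mark ang 89.8 n 14 r 0.0366
fitting 0.5014 0.3054 z 0.0489 size [27.7 25.5] spout raw 164.6 29 snapped 169.4
fitting 0.4819 0.4074 z 0.0488 size [27.  26.6] spout raw 8.1 41 snapped 5.6
```

f0 sits within 1 mm and 1° of its mark. Next is f2, to disc 1. I'll grip it with x_tool at 96° so the gripper's long side stays away from the eyepieces.

Call:
arm_command([
  {"x":0.01,"y":0.05,"z":0.06,"rx":0,"ry":0,"rz":-0.06,"claw":0},
  {"x":0.02,"y":0.11,"z":0.12,"rx":0,"ry":0,"rz":-0.12,"claw":0},
  {"x":0.02,"y":0.18,"z":0.14,"rx":0,"ry":0,"rz":-0.18,"claw":0},
  {"x":0.02,"y":0.25,"z":0.14,"rx":0,"ry":0,"rz":-0.24,"claw":0},
  {"x":0.02,"y":0.32,"z":0.14,"rx":0,"ry":0,"rz":-0.3,"claw":0},
  {"x":0.02,"y":0.39,"z":0.14,"rx":0,"ry":0,"rz":-0.36,"claw":0},
  {"x":0.02,"y":0.46,"z":0.14,"rx":0,"ry":0,"rz":-0.42,"claw":0},
  {"x":0.02,"y":0.53,"z":0.14,"rx":0,"ry":0,"rz":-0.48,"claw":0},
  {"x":0,"y":0.6,"z":0.14,"rx":0,"ry":0,"rz":-0.54,"claw":0},
  {"x":-0.04,"y":0.63,"z":0.14,"rx":0,"ry":0,"rz":-0.6,"claw":0},
])

```text
t: 29.4
tool_pos: [0.5748, 0.4345, 0.2826]
orientation: [-1.401, -2.804, 0.007]
force: [0.7, -0.0, -0.3]
opening: 0.0929
gripper_force: 0.0
```

Call:
arm_command([
  {"x":-0.05,"y":0,"z":0,"rx":0,"ry":0,"rz":-0.05,"claw":70},
  {"x":-0.1,"y":0,"z":0,"rx":0,"ry":0,"rz":-0.1,"claw":100},
  {"x":-0.15,"y":-0.01,"z":0,"rx":0,"ry":0,"rz":-0.16,"claw":110},
  {"x":-0.18,"y":-0.03,"z":0,"rx":0,"ry":0,"rz":-0.22,"claw":110},
  {"x":-0.19,"y":-0.045,"z":-0.05,"rx":0,"ry":0,"rz":-0.27,"claw":110},
  {"x":-0.19,"y":-0.045,"z":-0.12,"rx":0,"ry":0,"rz":-0.27,"claw":110},
  {"x":-0.19,"y":-0.045,"z":-0.19,"rx":0,"ry":0,"rz":-0.27,"claw":110},
  {"x":-0.19,"y":-0.045,"z":-0.24,"rx":0,"ry":0,"rz":-0.27,"claw":110},
  {"x":-0.19,"y":-0.045,"z":-0.26,"rx":0,"ry":0,"rz":-0.27,"claw":110},
  {"x":-0.19,"y":-0.045,"z":-0.26,"rx":0,"ry":0,"rz":-0.27,"claw":110},
])

```text
t: 30.23
tool_pos: [0.4781, 0.4072, 0.1527]
orientation: [-2.094, -2.335, 0.012]
force: [0.1, 0.1, -0.2]
opening: 0.0527
gripper_force: 0.0
```

```bash
python3 -c "
from h import *
s=st();im,d,c=snap('wrist');fit(cloud(c,d),(.4815,.4072));E=np.load('eye.npy')
print([pen(E,np.array([.4815,.4072,z]),96)[0].round(3) for z in(.04,.12,.17,.25)])"
```

```text
t 30.23 q [0.622 0.261 1.488 0.003 1.401 0.513] p [0.4781 0.4072 0.1527] yaw(x_tool) 96.2 zt [-0.009 -0.003 -1.   ] open 0.0527 F [ 0.1  0.1 -0.2] T [-0.03 -0.08 -0.  ]
fitting 0.4818 0.4071 z 0.0488 size [25.6 25.9] spout raw 7.6 210 snapped 6.0
[np.float64(0.03), np.float64(0.03), np.float64(0.026), np.float64(0.026)]
```

Call:
arm_command([
  {"x":0.005,"y":0,"z":-0.06,"rx":0,"ry":0,"rz":0,"claw":110},
  {"x":0.005,"y":0,"z":-0.12,"rx":0,"ry":0,"rz":0,"claw":110},
  {"x":0.005,"y":0,"z":-0.18,"rx":0,"ry":0,"rz":0,"claw":110},
  {"x":0.005,"y":0,"z":-0.216,"rx":0,"ry":0,"rz":0,"claw":110},
  {"x":0.005,"y":0,"z":-0.216,"rx":0,"ry":0,"rz":0,"claw":110},
  {"x":0.005,"y":0,"z":-0.216,"rx":0,"ry":0,"rz":0,"claw":110},
])

```text
t: 30.78
tool_pos: [0.4837, 0.4098, 0.0515]
orientation: [-2.095, -2.337, -0.003]
force: [-0.4, 0.5, 0.8]
opening: 0.0526
gripper_force: 0.0
```

```bash
python3 -c "
from h import *
s=st()"
```

```text
t 30.78 q [0.62  0.367 1.553 0.003 1.22  0.51 ] p [0.4837 0.4098 0.0515] yaw(x_tool) 96.3 zt [-0.001  0.003 -1.   ] open 0.0526 F [-0.4  0.5  0.8] T [-0.08 -0.07  0.02]
```

Call:
arm_command([
  {"x":-0.004,"y":-0.005,"z":-0.012,"rx":0,"ry":0,"rz":0,"claw":110},
  {"x":-0.004,"y":-0.005,"z":-0.021,"rx":0,"ry":0,"rz":0,"claw":110},
  {"x":-0.004,"y":-0.005,"z":-0.021,"rx":0,"ry":0,"rz":0,"claw":255},
  {"x":-0.004,"y":-0.005,"z":-0.021,"rx":0,"ry":0,"rz":0,"claw":255},
  {"x":-0.004,"y":-0.005,"z":-0.021,"rx":0,"ry":0,"rz":0,"claw":255},
  {"x":-0.004,"y":-0.005,"z":-0.021,"rx":0,"ry":0,"rz":0,"claw":255},
  {"x":-0.004,"y":-0.005,"z":-0.021,"rx":0,"ry":0,"rz":0,"claw":255},
  {"x":-0.004,"y":-0.005,"z":-0.021,"rx":0,"ry":0,"rz":0,"claw":255},
  {"x":-0.004,"y":-0.005,"z":-0.021,"rx":0,"ry":0,"rz":0,"claw":255},
])

```text
t: 31.53
tool_pos: [0.4815, 0.4074, 0.0406]
orientation: [-2.095, -2.338, -0.004]
force: [-0.7, 0.6, 3.2]
opening: 0.0256
gripper_force: 25.0
```

```bash
python3 -c "
from h import *
s=st()"
```

```text
t 31.53 q [0.619 0.372 1.569 0.003 1.198 0.509] p [0.4815 0.4074 0.0406] yaw(x_tool) 96.3 zt [-0.     0.004 -1.   ] open 0.0256 F [-0.7  0.6  3.2] T [-0.1  -0.03 -0.02]
```

f2 is gripped and centred. Carrying it to disc 1.

Call:
arm_command([
  {"x":0,"y":0,"z":0.08,"rx":0,"ry":0,"rz":0,"claw":255},
  {"x":0,"y":0,"z":0.16,"rx":0,"ry":0,"rz":0,"claw":255},
  {"x":0.02,"y":0,"z":0.23,"rx":0,"ry":0,"rz":0,"claw":255},
  {"x":0.06,"y":0,"z":0.3,"rx":0,"ry":0,"rz":0,"claw":255},
  {"x":0.12,"y":0,"z":0.35,"rx":0,"ry":0,"rz":0,"claw":255},
  {"x":0.19,"y":-0.02,"z":0.38,"rx":0,"ry":0,"rz":-0.02,"claw":255},
  {"x":0.25,"y":-0.07,"z":0.4,"rx":0,"ry":0,"rz":-0.05,"claw":255},
  {"x":0.3,"y":-0.13,"z":0.4,"rx":0,"ry":0,"rz":-0.08,"claw":255},
  {"x":0.34,"y":-0.2,"z":0.4,"rx":0,"ry":0,"rz":-0.11,"claw":255},
  {"x":0.346,"y":-0.28,"z":0.4,"rx":0,"ry":0,"rz":-0.15,"claw":255},
])

```text
t: 32.37
tool_pos: [0.6563, 0.2657, 0.2388]
orientation: [-2.424, -1.995, -0.003]
force: [1.7, -1.2, -1.0]
opening: 0.0261
gripper_force: 25.0
```

Call:
arm_command([
  {"x":0,"y":-0.08,"z":0,"rx":0,"ry":0,"rz":-0.03,"claw":255},
  {"x":0,"y":-0.16,"z":0,"rx":0,"ry":0,"rz":-0.06,"claw":255},
  {"x":0,"y":-0.24,"z":0,"rx":0,"ry":0,"rz":-0.09,"claw":255},
  {"x":0,"y":-0.32,"z":0,"rx":0,"ry":0,"rz":-0.12,"claw":255},
  {"x":0,"y":-0.4,"z":0,"rx":0,"ry":0,"rz":-0.142,"claw":255},
  {"x":0,"y":-0.47,"z":-0.03,"rx":0,"ry":0,"rz":-0.142,"claw":255},
  {"x":0,"y":-0.525,"z":-0.09,"rx":0,"ry":0,"rz":-0.142,"claw":255},
  {"x":0,"y":-0.525,"z":-0.16,"rx":0,"ry":0,"rz":-0.142,"claw":255},
  {"x":0,"y":-0.525,"z":-0.24,"rx":0,"ry":0,"rz":-0.142,"claw":255},
  {"x":0,"y":-0.525,"z":-0.3,"rx":0,"ry":0,"rz":-0.142,"claw":255},
])

```text
t: 33.2
tool_pos: [0.6527, 0.0037, 0.0867]
orientation: [-2.68, -1.633, -0.001]
force: [-0.3, -0.1, -0.7]
opening: 0.0258
gripper_force: 25.0
```

Call:
arm_command([
  {"x":0,"y":0,"z":-0.03,"rx":0,"ry":0,"rz":0,"claw":255},
  {"x":0,"y":0,"z":-0.05,"rx":0,"ry":0,"rz":0,"claw":255},
  {"x":0,"y":0,"z":-0.05,"rx":0,"ry":0,"rz":0,"claw":255},
  {"x":0,"y":0,"z":-0.05,"rx":0,"ry":0,"rz":0,"claw":255},
  {"x":0,"y":0,"z":-0.05,"rx":0,"ry":0,"rz":0,"claw":255},
])

```text
t: 33.62
tool_pos: [0.6562, 0.0048, 0.068]
orientation: [2.681, 1.637, 0.009]
force: [-0.4, 0.1, -0.1]
opening: 0.0257
gripper_force: 25.0
```

```bash
python3 -c "
from h import *
s=st()"
```

```text
t 33.62 q [-0.073  0.4    1.479  0.003  1.257  0.401] p [0.6562 0.0048 0.068 ] yaw(x_tool) 62.8 zt [ 0.005  0.003 -1.   ] open 0.0257 F [-0.4  0.1 -0.1] T [-0.04 -0.08  0.06]
```

Call:
arm_command([
  {"x":-0.003,"y":0,"z":-0.015,"rx":0,"ry":0,"rz":0,"claw":255},
  {"x":-0.003,"y":0,"z":-0.03,"rx":0,"ry":0,"rz":0,"claw":255},
  {"x":-0.003,"y":0,"z":-0.044,"rx":0,"ry":0,"rz":0,"claw":255},
  {"x":-0.003,"y":0,"z":-0.044,"rx":0,"ry":0,"rz":0,"claw":255},
  {"x":-0.003,"y":0,"z":-0.044,"rx":0,"ry":0,"rz":0,"claw":255},
  {"x":-0.003,"y":0,"z":-0.044,"rx":0,"ry":0,"rz":0,"claw":255},
])

```text
t: 34.12
tool_pos: [0.6523, 0.0047, 0.0427]
orientation: [-2.679, -1.636, -0.003]
force: [-0.3, -0.3, 0.7]
opening: 0.0259
gripper_force: 25.0
```

```bash
python3 -c "
from h import *
s=st()"
```

```text
t 34.12 q [-0.073  0.424  1.498  0.003  1.219  0.4  ] p [0.6523 0.0047 0.0427] yaw(x_tool) 62.8 zt [ 0.     0.003 -1.   ] open 0.0259 F [-0.3 -0.3  0.7] T [-0.07 -0.11  0.02]
```

Call:
arm_command([
  {"x":0.004,"y":0,"z":0,"rx":0,"ry":0,"rz":0,"claw":255},
  {"x":0.004,"y":0,"z":-0.001,"rx":0,"ry":0,"rz":0,"claw":255},
  {"x":0.004,"y":0,"z":-0.001,"rx":0,"ry":0,"rz":0,"claw":255},
  {"x":0.004,"y":0,"z":-0.001,"rx":0,"ry":0,"rz":0,"claw":255},
])

```text
t: 34.45
tool_pos: [0.6547, 0.0047, 0.0426]
orientation: [-2.68, -1.636, -0.004]
force: [-0.5, 0.2, 0.6]
opening: 0.0261
gripper_force: 25.0
```

Call:
arm_command([
  {"x":0,"y":0,"z":0,"rx":0,"ry":0,"rz":0,"claw":170},
  {"x":0,"y":0,"z":0,"rx":0,"ry":0,"rz":0,"claw":150},
  {"x":0,"y":0,"z":0,"rx":0,"ry":0,"rz":0,"claw":120},
  {"x":0,"y":0,"z":0,"rx":0,"ry":0,"rz":0,"claw":110},
  {"x":0,"y":0,"z":0.05,"rx":0,"ry":0,"rz":0,"claw":110},
  {"x":0,"y":0,"z":0.12,"rx":0,"ry":0,"rz":0,"claw":110},
  {"x":0,"y":0,"z":0.2,"rx":0,"ry":0,"rz":0,"claw":60},
  {"x":-0.02,"y":0.03,"z":0.28,"rx":0,"ry":0,"rz":0,"claw":0},
  {"x":-0.04,"y":0.06,"z":0.36,"rx":0,"ry":0,"rz":0,"claw":0},
  {"x":-0.04,"y":0.06,"z":0.42,"rx":0,"ry":0,"rz":0,"claw":0},
])

```text
t: 35.28
tool_pos: [0.6338, 0.0367, 0.2556]
orientation: [-2.679, -1.637, -0.006]
force: [0.5, -0.3, -0.6]
opening: 0.075
gripper_force: 0.0
```

Run:
```python
from h import *
st();im,d,c=snap('wrist');P=cloud(c,d);fit(P,(.5942,.0873),.0015);fit(P,(.6545,.0046),.0015);rings(im,c,[(.5942,.0873),(.6545,.0046),(.6637,-.0978)])
for n in('side','scene'):
    im,d,c=snap(n);P=cloud(c,d);print(n);fit(P,(.6545,.0046),.0015);fit(P,(.5012,.3045))
```

```text
t 35.28 q [-0.025  0.214  1.354  0.004  1.572  0.448] p [0.6338 0.0367 0.2556] yaw(x_tool) 62.9 zt [ 0.002  0.004 -1.   ] open 0.075 F [ 0.5 -0.3 -0.6] T [-0.02 -0.07 -0.09]
fitting 0.5948 0.0872 z 0.0503 size [26.1 26. ] spout raw -163.8 126 snapped 195.6
fitting 0.6547 0.0046 z 0.0502 size [26.2 25.9] spout raw -26.0 125 snapped 332.9
ring [0.5951 0.0875] r 0.0289 rms 0.0008 n 409 mark ang -160.9 n 16 r 0.0394
ring [0.655  0.0049] r 0.029 rms 0.0008 n 412 mark ang -49.7 n 61 r 0.0363
ring [ 0.6642 -0.0978] r 0.029 rms 0.0007 n 222 mark ang 159.9 n 32 r 0.0376
side
fitting 0.6528 0.0016 z 0.0501 size [27.7 25.4] spout raw -30.1 40 snapped 332.8
fitting 0.4997 0.3014 z 0.0484 size [27.  25.3] spout raw 170.4 19 snapped 164.9
scene
fitting 0.6541 0.0064 z 0.0501 size [26.5 26. ] spout raw -25.7 17 snapped 333.2
fitting 0.5017 0.305 z 0.0487 size [27.7 25.7] spout raw 164.3 27 snapped 169.4
```

f2 sits within 1 mm and 1° as well. f1 goes to disc 2, using a 20° lean along x_tool at 78.5°.

Call:
arm_command([
  {"x":0,"y":0.07,"z":0.03,"rx":0,"ry":0,"rz":0.015,"claw":0},
  {"x":0,"y":0.15,"z":0.06,"rx":0,"ry":0,"rz":0.03,"claw":0},
  {"x":0,"y":0.23,"z":0.09,"rx":0,"ry":0,"rz":0.045,"claw":0},
  {"x":0,"y":0.31,"z":0.09,"rx":0,"ry":0,"rz":0.06,"claw":0},
  {"x":0,"y":0.39,"z":0.09,"rx":0,"ry":0,"rz":0.08,"claw":0},
  {"x":0,"y":0.47,"z":0.09,"rx":0,"ry":0,"rz":0.1,"claw":0},
  {"x":-0.02,"y":0.55,"z":0.09,"rx":0,"ry":0,"rz":0.12,"claw":0},
  {"x":-0.02,"y":0.63,"z":0.09,"rx":0,"ry":0,"rz":0.136,"claw":0},
  {"x":-0.02,"y":0.7,"z":0.09,"rx":0,"ry":0,"rz":0.136,"claw":0},
  {"x":-0.02,"y":0.72,"z":0.09,"rx":0,"ry":0,"rz":0.136,"claw":0},
])

```text
t: 36.27
tool_pos: [0.6225, 0.3997, 0.2944]
orientation: [-2.427, -1.988, 0.001]
force: [0.1, 0.1, 0.0]
opening: 0.0926
gripper_force: 0.0
```

Call:
arm_command([
  {"x":0,"y":0,"z":0,"rx":-0.06,"ry":0.012,"rz":0,"claw":70},
  {"x":-0.01,"y":0,"z":-0.02,"rx":-0.12,"ry":0.024,"rz":0,"claw":100},
  {"x":-0.05,"y":0,"z":-0.06,"rx":-0.171,"ry":0.035,"rz":0,"claw":100},
  {"x":-0.1,"y":-0.02,"z":-0.1,"rx":-0.171,"ry":0.035,"rz":0,"claw":100},
  {"x":-0.15,"y":-0.04,"z":-0.14,"rx":-0.171,"ry":0.035,"rz":0,"claw":100},
  {"x":-0.19,"y":-0.06,"z":-0.18,"rx":-0.171,"ry":0.035,"rz":0,"claw":100},
  {"x":-0.215,"y":-0.08,"z":-0.22,"rx":-0.171,"ry":0.035,"rz":0,"claw":100},
  {"x":-0.215,"y":-0.08,"z":-0.22,"rx":-0.171,"ry":0.035,"rz":0,"claw":100},
  {"x":-0.215,"y":-0.08,"z":-0.22,"rx":-0.171,"ry":0.035,"rz":0,"claw":100},
])

```text
t: 37.02
tool_pos: [0.516, 0.3532, 0.1855]
orientation: [2.245, 1.831, -0.4]
force: [0.5, 0.4, 0.2]
opening: 0.0567
gripper_force: 0.0
```

```bash
python3 -c "
from h import *
s=st();im,d,c=snap('wrist');fit(cloud(c,d),(.5014,.3043));E=np.load('eye.npy')
M=R.from_rotvec(s['orientation']).as_matrix()
for k in(0,.04,.08,.12,.16,.2):print(k,pen(E,np.array([.5014,.3043,.043])-k*M[:,2],78.5,20)[0].round(3),(np.array([.5014,.3043,.043])-k*M[:,2]).round(3))"
```

```text
t 37.02 q [ 0.648  0.493  1.178 -0.229  1.737  0.843] p [0.516  0.3532 0.1855] yaw(x_tool) 78.4 zt [-0.072 -0.335 -0.939] open 0.0567 F [0.5 0.4 0.2] T [ 0.14 -0.11 -0.05]
fitting 0.5017 0.3052 z 0.0485 size [26.3 26.1] spout raw 165.9 175 snapped 169.3
0 0.034 [0.501 0.304 0.043]
0.04 0.034 [0.504 0.318 0.081]
0.08 0.034 [0.507 0.331 0.118]
0.12 0.032 [0.51  0.345 0.156]
0.16 0.032 [0.513 0.358 0.193]
0.2 0.032 [0.516 0.371 0.231]
```

Call:
arm_command([
  {"x":-0.006,"y":-0.02,"z":-0.06,"rx":0,"ry":0,"rz":0,"claw":110},
  {"x":-0.012,"y":-0.041,"z":-0.12,"rx":0,"ry":0,"rz":0,"claw":110},
  {"x":-0.018,"y":-0.061,"z":-0.18,"rx":0,"ry":0,"rz":0,"claw":110},
  {"x":-0.024,"y":-0.08,"z":-0.235,"rx":0,"ry":0,"rz":0,"claw":110},
  {"x":-0.027,"y":-0.09,"z":-0.265,"rx":0,"ry":0,"rz":0,"claw":110},
  {"x":-0.027,"y":-0.09,"z":-0.265,"rx":0,"ry":0,"rz":0,"claw":110},
  {"x":-0.027,"y":-0.09,"z":-0.265,"rx":0,"ry":0,"rz":0,"claw":110},
  {"x":-0.027,"y":-0.09,"z":-0.265,"rx":0,"ry":0,"rz":0,"claw":110},
])

```text
t: 37.73
tool_pos: [0.5063, 0.3112, 0.0579]
orientation: [2.247, 1.83, -0.385]
force: [0.8, 0.6, 1.0]
opening: 0.0528
gripper_force: 0.0
```

```bash
python3 -c "
from h import *
s=st()"
```

```text
t 37.73 q [ 0.608  0.506  1.401 -0.237  1.488  0.861] p [0.5063 0.3112 0.0579] yaw(x_tool) 78.3 zt [-0.065 -0.329 -0.942] open 0.0528 F [0.8 0.6 1. ] T [ 0.09 -0.13  0.01]
```

Call:
arm_command([
  {"x":-0.009,"y":-0.008,"z":-0.015,"rx":0,"ry":0,"rz":0,"claw":110},
  {"x":-0.009,"y":-0.013,"z":-0.03,"rx":0,"ry":0,"rz":0,"claw":110},
  {"x":-0.009,"y":-0.013,"z":-0.03,"rx":0,"ry":0,"rz":0,"claw":110},
  {"x":-0.009,"y":-0.013,"z":-0.03,"rx":0,"ry":0,"rz":0,"claw":255},
  {"x":-0.009,"y":-0.013,"z":-0.03,"rx":0,"ry":0,"rz":0,"claw":255},
  {"x":-0.009,"y":-0.013,"z":-0.03,"rx":0,"ry":0,"rz":0,"claw":255},
  {"x":-0.009,"y":-0.013,"z":-0.03,"rx":0,"ry":0,"rz":0,"claw":255},
  {"x":-0.009,"y":-0.013,"z":-0.03,"rx":0,"ry":0,"rz":0,"claw":255},
  {"x":-0.009,"y":-0.013,"z":-0.03,"rx":0,"ry":0,"rz":0,"claw":255},
], squeeze=35)

```text
t: 38.48
tool_pos: [0.4994, 0.3033, 0.0404]
orientation: [2.246, 1.831, -0.391]
force: [0.1, -0.6, 1.1]
opening: 0.026
gripper_force: 35.0
```

```bash
python3 -c "
from h import *
s=st()"
```

```text
t 38.48 q [ 0.604  0.506  1.437 -0.238  1.456  0.865] p [0.4994 0.3033 0.0404] yaw(x_tool) 78.4 zt [-0.068 -0.332 -0.941] open 0.026 F [ 0.1 -0.6  1.1] T [ 0.12 -0.1   0.06]
```

f1 is gripped. Carrying it to disc 2 at the same lean; the gripper clears the saddle by about 12 mm.

Call:
arm_command([
  {"x":0.006,"y":0.026,"z":0.075,"rx":0,"ry":0,"rz":0,"claw":255},
  {"x":0.012,"y":0.052,"z":0.15,"rx":0,"ry":0,"rz":0,"claw":255},
  {"x":0.018,"y":0.078,"z":0.22,"rx":0,"ry":0,"rz":0,"claw":255},
  {"x":0.024,"y":0.1,"z":0.28,"rx":0,"ry":0,"rz":0,"claw":255},
  {"x":0.05,"y":0.11,"z":0.34,"rx":0,"ry":0,"rz":0,"claw":255},
  {"x":0.1,"y":0.11,"z":0.4,"rx":0,"ry":0,"rz":0,"claw":255},
  {"x":0.16,"y":0.11,"z":0.44,"rx":0,"ry":0,"rz":0,"claw":255},
  {"x":0.22,"y":0.1,"z":0.46,"rx":0,"ry":0,"rz":0,"claw":255},
  {"x":0.27,"y":0.06,"z":0.46,"rx":0,"ry":0,"rz":0,"claw":255},
  {"x":0.3,"y":0,"z":0.46,"rx":0,"ry":0,"rz":0,"claw":255},
])

```text
t: 39.32
tool_pos: [0.651, 0.3043, 0.2696]
orientation: [2.244, 1.833, -0.39]
force: [-0.9, -0.6, -0.3]
opening: 0.0259
gripper_force: 35.0
```

Call:
arm_command([
  {"x":0.01,"y":-0.08,"z":0,"rx":0,"ry":0,"rz":-0.01,"claw":255},
  {"x":0.02,"y":-0.16,"z":0,"rx":0,"ry":0,"rz":-0.02,"claw":255},
  {"x":0.028,"y":-0.24,"z":0,"rx":0,"ry":0,"rz":-0.03,"claw":255},
  {"x":0.028,"y":-0.32,"z":0,"rx":0,"ry":0,"rz":-0.04,"claw":255},
  {"x":0.028,"y":-0.4,"z":0,"rx":0,"ry":0,"rz":-0.05,"claw":255},
  {"x":0.028,"y":-0.48,"z":0,"rx":0,"ry":0,"rz":-0.06,"claw":255},
  {"x":0.028,"y":-0.56,"z":0,"rx":0,"ry":0,"rz":-0.073,"claw":255},
  {"x":0.028,"y":-0.64,"z":0,"rx":0,"ry":0,"rz":-0.073,"claw":255},
  {"x":0.028,"y":-0.72,"z":0,"rx":0,"ry":0,"rz":-0.073,"claw":255},
  {"x":0.028,"y":-0.8,"z":0,"rx":0,"ry":0,"rz":-0.073,"claw":255},
])

```text
t: 40.15
tool_pos: [0.6628, -0.0987, 0.27]
orientation: [2.387, 1.672, -0.417]
force: [0.5, 1.0, -0.4]
opening: 0.026
gripper_force: 35.0
```

Call:
arm_command([
  {"x":0,"y":0,"z":-0.06,"rx":0,"ry":0,"rz":0,"claw":255},
  {"x":0,"y":0,"z":-0.13,"rx":0,"ry":0,"rz":0,"claw":255},
  {"x":0,"y":0,"z":-0.2,"rx":0,"ry":0,"rz":0,"claw":255},
  {"x":0,"y":0,"z":-0.26,"rx":0,"ry":0,"rz":0,"claw":255},
  {"x":0,"y":0,"z":-0.32,"rx":0,"ry":0,"rz":0,"claw":255},
  {"x":0,"y":0,"z":-0.36,"rx":0,"ry":0,"rz":0,"claw":255},
  {"x":0,"y":0,"z":-0.37,"rx":0,"ry":0,"rz":0,"claw":255},
  {"x":0,"y":0,"z":-0.37,"rx":0,"ry":0,"rz":0,"claw":255},
  {"x":0,"y":0,"z":-0.37,"rx":0,"ry":0,"rz":0,"claw":255},
])

```text
t: 40.9
tool_pos: [0.6637, -0.0969, 0.0862]
orientation: [2.387, 1.671, -0.416]
force: [0.6, -0.2, -0.8]
opening: 0.0259
gripper_force: 35.0
```

Run:
```python
from h import *
s=st();t=s['tool_pos'];M=R.from_rotvec(s['orientation']).as_matrix()
# check attitude of held fitting: visible cloud below TCP
for n in('side','scene'):
    im,d,c=snap(n,'h9'+n);P=cloud(c,d)
    hsv=cv2.cvtColor(im,cv2.COLOR_RGB2HSV)
    L=P-t;k=(np.hypot(L[...,0],L[...,1])<.04)&(L[...,2]<-.012)&(L[...,2]>-.055)&(hsv[...,2]<70)
    q=P[k];print(n,len(q),q.min(0).round(4),q.max(0).round(4))
```

```text
t 40.9 q [-0.046  0.533  1.31  -0.334  1.414  0.375] p [ 0.6637 -0.0969  0.0862] yaw(x_tool) 70.0 zt [-0.115 -0.319 -0.941] open 0.0259 F [ 0.6 -0.2 -0.8] T [ 0.16 -0.17  0.  ]
side 486 [ 0.6298 -0.1193  0.0456] [ 0.6812 -0.0862  0.0741]
scene 173 [ 0.6359 -0.1135  0.0471] [ 0.6852 -0.0714  0.0742]
```

Call:
arm_command([
  {"x":-0.001,"y":-0.005,"z":-0.03,"rx":0,"ry":0,"rz":0,"claw":255},
  {"x":-0.001,"y":-0.005,"z":-0.06,"rx":0,"ry":0,"rz":0,"claw":255},
  {"x":-0.001,"y":-0.005,"z":-0.078,"rx":0,"ry":0,"rz":0,"claw":255},
  {"x":-0.001,"y":-0.005,"z":-0.078,"rx":0,"ry":0,"rz":0,"claw":255},
  {"x":-0.001,"y":-0.005,"z":-0.078,"rx":0,"ry":0,"rz":0,"claw":255},
  {"x":-0.001,"y":-0.005,"z":-0.078,"rx":0,"ry":0,"rz":0,"claw":255},
])

```text
t: 41.5
tool_pos: [0.6624, -0.0993, 0.0458]
orientation: [2.387, 1.672, -0.418]
force: [-0.1, 0.9, -1.0]
opening: 0.0259
gripper_force: 35.0
```

```bash
python3 -c "
from h import *
s=st()"
```

```text
t 41.5 q [-0.049  0.575  1.331 -0.338  1.355  0.392] p [ 0.6624 -0.0993  0.0458] yaw(x_tool) 70.0 zt [-0.117 -0.319 -0.941] open 0.0259 F [-0.1  0.9 -1. ] T [ 0.19 -0.13  0.  ]
```

Call:
arm_command([
  {"x":0.002,"y":0,"z":-0.003,"rx":0,"ry":0,"rz":0,"claw":255},
  {"x":0.002,"y":0,"z":-0.007,"rx":0,"ry":0,"rz":0,"claw":255},
  {"x":0.002,"y":0,"z":-0.008,"rx":0,"ry":0,"rz":0,"claw":255},
  {"x":0.002,"y":0,"z":-0.008,"rx":0,"ry":0,"rz":0,"claw":255},
  {"x":0.002,"y":0,"z":-0.008,"rx":0,"ry":0,"rz":0,"claw":255},
])

```text
t: 41.92
tool_pos: [0.6637, -0.0993, 0.0421]
orientation: [2.387, 1.672, -0.417]
force: [0.4, 0.3, -0.1]
opening: 0.0259
gripper_force: 35.0
```

```bash
python3 -c "
from h import *
s=st()"
```

```text
t 41.92 q [-0.049  0.582  1.328 -0.338  1.35   0.394] p [ 0.6637 -0.0993  0.0421] yaw(x_tool) 70.0 zt [-0.116 -0.319 -0.941] open 0.0259 F [ 0.4  0.3 -0.1] T [ 0.16 -0.08 -0.01]
```

Call:
arm_command([
  {"x":0,"y":0,"z":0,"rx":0,"ry":0,"rz":0,"claw":170},
  {"x":0,"y":0,"z":0,"rx":0,"ry":0,"rz":0,"claw":150},
  {"x":0,"y":0,"z":0,"rx":0,"ry":0,"rz":0,"claw":120},
  {"x":0,"y":0,"z":0,"rx":0,"ry":0,"rz":0,"claw":110},
  {"x":0.006,"y":0.016,"z":0.047,"rx":0,"ry":0,"rz":0,"claw":110},
  {"x":0.014,"y":0.038,"z":0.113,"rx":0,"ry":0,"rz":0,"claw":110},
  {"x":0.022,"y":0.06,"z":0.178,"rx":0,"ry":0,"rz":0,"claw":110},
  {"x":0.03,"y":0.08,"z":0.24,"rx":0.04,"ry":0,"rz":0,"claw":60},
  {"x":0.03,"y":0.11,"z":0.32,"rx":0.1,"ry":-0.03,"rz":0,"claw":0},
  {"x":0,"y":0.14,"z":0.4,"rx":0.164,"ry":-0.06,"rz":0,"claw":0},
])

```text
t: 42.75
tool_pos: [0.6669, -0.029, 0.2394]
orientation: [2.563, 1.801, -0.021]
force: [0.2, -0.5, 1.4]
opening: 0.0684
gripper_force: 0.0
```

Call:
arm_command([
  {"x":-0.04,"y":0,"z":0.04,"rx":0,"ry":0,"rz":0,"claw":0},
  {"x":-0.08,"y":0,"z":0.06,"rx":0,"ry":0,"rz":0,"claw":0},
  {"x":-0.08,"y":0,"z":0.06,"rx":0,"ry":0,"rz":0,"claw":0},
  {"x":-0.08,"y":0,"z":0.06,"rx":0,"ry":0,"rz":0,"claw":0},
])

```text
t: 43.08
tool_pos: [0.6253, -0.0311, 0.2698]
orientation: [2.562, 1.795, -0.026]
force: [-0.2, 0.3, -0.9]
opening: 0.0919
gripper_force: 0.0
```

Run:
```python
from h import *
st()
for n in('wrist','side','scene'):
    im,d,c=snap(n,'f'+n);P=cloud(c,d);print(n)
    for g in((.5942,.0873),(.6545,.0046),(.6639,-.0978)):fit(P,g,.0015)
    if n!='scene':rings(im,c,[(.5942,.0873),(.6545,.0046),(.6639,-.0978)])
    q=P[(P[...,2]>.094)&(P[...,2]<.125)&(abs(P[...,0]-.545)<.05)&(abs(P[...,1]+.106)<.08)]
    print('saddle',len(q),q[:,2].mean().round(4),cv2.minAreaRect((q[:,:2]*1000).astype(np.float32)))
    q=P[(P[...,2]>.045)&(P[...,2]<.075)&(abs(P[...,0]-.464)<.035)&(abs(P[...,1]+.105)<.04)]
    if len(q)>20:e,v=np.linalg.eigh(np.cov(q[:,:2].T));print('nut',len(q),np.degrees(np.arctan2(v[1,1],v[0,1]))%180)
```

```text
t 43.08 q [-0.119  0.194  1.351 -0.021  1.601  0.229] p [ 0.6253 -0.0311  0.2698] yaw(x_tool) 70.0 zt [-0.006 -0.02  -1.   ] open 0.0919 F [-0.2  0.3 -0.9] T [-0.05 -0.1  -0.04]
wrist
fitting 0.5947 0.0872 z 0.0503 size [25.9 26.2] spout raw -163.1 142 snapped 196.1
fitting 0.6544 0.0044 z 0.0503 size [26. 26.] spout raw -26.9 128 snapped 332.4
fitting 0.6642 -0.0979 z 0.0501 size [26.9 26. ] spout raw 157.6 108 snapped 159.8
ring [0.5948 0.0874] r 0.029 rms 0.0007 n 412 mark ang -63.4 n 41 r 0.0406
ring [0.6549 0.0048] r 0.029 rms 0.0008 n 440 mark ang -27.4 n 21 r 0.0397
ring [ 0.6643 -0.098 ] r 0.029 rms 0.0008 n 307 mark ang 162.9 n 63 r 0.0375
saddle 3177 0.0986 ((545.6039428710938, -104.89738464355469), (66.60597229003906, 40.51716995239258), 88.34077453613281)
side
fitting 0.5935 0.0846 z 0.0503 size [27.  30.3] spout raw -161.2 35 snapped 194.8
fitting 0.6529 0.0028 z 0.0501 size [29.  26.6] spout raw -31.5 38 snapped 327.0
fitting 0.6627 -0.0999 z 0.0502 size [29.3 26.3] spout raw 163.6 42 snapped 162.4
ring [0.5927 0.0861] r 0.0288 rms 0.0013 n 71 mark ang 169.1 n 13 r 0.0367
ring [0.6519 0.0036] r 0.0287 rms 0.0013 n 82 mark ang -110.1 n 26 r 0.0374
ring [ 0.6619 -0.0988] r 0.0292 rms 0.0009 n 104 mark ang 161.7 n 21 r 0.0367
saddle 688 0.0992 ((543.901611328125, -110.38433837890625), (73.36739349365234, 39.434120178222656), 88.19092559814453)
nut 263 37.35923470143044
scene
fitting 0.5939 0.0887 z 0.0501 size [26.1 26.1] spout raw -166.9 19 snapped 198.7
fitting 0.6533 0.0054 z 0.0501 size [30.1 25.6] spout raw -22.8 21 snapped 331.9
fitting 0.6642 -0.096 z 0.0502 size [25.6 25.5] spout raw 159.7 16 snapped 164.0
saddle 182 0.0991 ((544.84765625, -106.08895874023438), (71.08573150634766, 40.47736740112305), 89.39619445800781)
nut 70 34.86374495340624
```

View pics/fwrist.png

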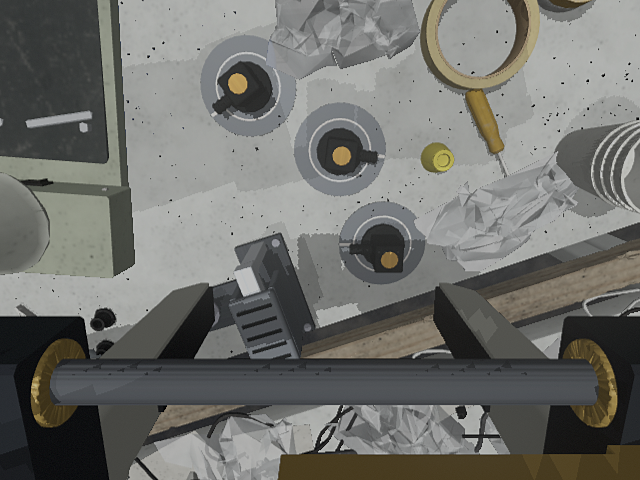

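All three fittings stand centred on their discs, at px (245,88), (340,150) and (380,250), each spout on its mark. The saddle is on the bar, the plug at (437,157) is untouched, and the nut still reads 35–37°. Handing in.

```bash
python3 -c "
from plant import robot
print(robot.close_job())"
```

```text
the job is handed in; nothing more can be done
None
```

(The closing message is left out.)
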